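# Reload the wrapping-paper dispenser by its loading ramp

## Task

Reload the bench dispenser with the thick roll of wrapping paper that lies at the foot of its ramp: without picking it up, push the roll with the fingertips slowly up the ramp, over the sprung catch and right up to the stop, staying behind it so that it never runs back down, until the catch has sprung up behind it. Then push the edge guide from its outer side across against the end of the roll, until the roll sits snugly between the guide and the fixed cheek opposite. Let go, and leave the other things on the table undisturbed.

Things in the scene. Friction and masses are not known exactly. Their poses are not given: they have to be found in the camera images.
- paper_roll: roll of slippery white wrapping paper with a brown band round its middle, 56 mm in diameter, 110 mm long, 0.25 to 0.5 kg, lying on the table before the foot of the ramp, square to it within 0.1 rad and clear of the line of either flange. Origin at its centre; y is the roll's axis, about along the ramp's y; x and z turn with the roll. Against the stop its centre is at x 210, z 28 of the ramp
- ramp: steel ramp of the dispenser, fixed, rising at 7 degrees from the robot's left to its right, turned up to 0.24 rad either way. Origin on the sheet in the middle of the lane's foot edge, at the table; x up the slope, y across it (away from the robot), z square to the sheet. Sheet: x 0 to 262, y -75 to 105 mm. Side flanges: inner faces y -72 and 72, 13 mm high, the far one ends at x 166
- stop_face (a point): point on the stop, 28 mm above the sheet, mid-lane: x 238 mm of the ramp. The stop is an upright sheet across the lane, 41 mm high; behind it, at x 266, a toothed tear strip 48 mm high. The fixed cheek is an upright plate 48 mm high on the near side of the lane, inner face at y -72, from x 180 to 250 of the ramp
- catch (a joint): sprung steel tongue 26 mm wide in a slot mid-lane (y -13 to 13 mm of the ramp), hinged at x 136, pointing up the ramp. 0 rad: up. The roll turns it down (to about 0.28, flush) as it is pushed over it, a matter of a few N; once the roll has passed, it springs back to 0 by itself. The roll, let go at the stop, settles back 2 to 3 mm onto it
- catch_nose (a point): where the tip of the raised catch stands: x 186 mm of the ramp, mid-lane, 10 mm above the sheet (a point fixed to the ramp; it does not move with the catch). Push the roll up with the fingertips reaching below its mid-height (tips about 10 to 18 mm above the sheet, over the catch and within the flanges): pressed higher, it can wedge against the ramp
- guide (a joint): travel of the edge guide in m: 0 fully open, growing as it slides across the cradle towards the fixed cheek (towards the ramp's -y), 0.042 at most. 1.5 N of friction; stays where it is left. Starts at 0 to 0.005; about 0.034 when the roll sits snugly between guide and cheek
- guide_face (a point): middle of the guide's outer face, the one to push (it looks to the ramp's +y): 30 mm above the sheet, x 211, y 75 mm of the ramp when open; moves with the guide. The guide is an upright aluminium plate, 44 mm long (x 189 to 233), 3 mm thick, 51 mm high; outside it has a foot 27 mm long and 7 mm high, and at its two ends gussets 22 mm high, 35 mm apart
- foil_roll: thinner roll of foil, 26 mm in diameter, 94 mm long, lying on the table (origin in the middle of its underside); a bystander
- label_roll: roll of stickers standing on its end, 68 mm in diameter, 46 mm high (origin in the middle of its underside); a bystander
- kraft_tape: ring of brown adhesive tape lying flat, 100 mm across, 25 mm high (origin in the middle of its underside); a bystander

How it is judged:
By the outcome, as a careful person would: the job done as asked, in the order asked, and still so for the second after the job is handed in, with the robot touching nothing.
It also fails if it takes over 48 s, if anything falls off the work surface, if the arm or the gripper's body presses on something with over 40 N, if the wrist force passes 120 N, or if a joint passes its speed limit or range.

## Robot

A 6-joint arm with a two-finger parallel gripper is mounted at the origin on the work surface; the furniture and walls round the work are solid. World frame = base frame: x ahead of the robot, y to its left, z up, the work surface at z = 0. Lengths are in m, angles in rad, forces in N, time in s.
With the tool pointing down it reaches from about 0.3 to 0.85 m from the base axis. Payload 4.2 kg.
Tool frame: the origin (TCP) lies between the finger pads; the fingertips stand 14 mm ahead of it and the grasp point (between the pads) lies 5 mm behind it; z points along the fingers, y is the line along which they close (so a half turn about z gives the same grasp; the last joint's range is limited). The gripper opens to 91 mm and grips with 3 to 60 N. Pads are 32 mm wide; open, the fingers measure 118 mm over their backs; the gripper's body (76 mm by 178 mm) begins 60 mm behind the grasp point.
Start: joints at [-1.336, 0.32, 1.565, -0, 1.257, -0.02], TCP at [0.145, -0.556, 0.228] pointing down, gripper open.
Joint ranges: [-3.11, 3.11], [-0.84, 2.01], [0.21, 2.61], [-1.34, 4.49], [0.05, 2.63], [-2.56, 2.56]. Speed limits (rad/s): [2.57, 2.57, 3.14, 3.14, 3.14, 3.14].

## Interface

Orientations are given as a unit quaternion [x, y, z, w].
In Python, from bench import get_state, capture, hand_in gives the robot as it stands.
- The arm moves only by the tool step_arm, never from a script. Its argument "commands" is a list of rows, each a list of 2 entries, a list of its own where there are three numbers: the shift along the tool's x, y, z as a fraction of full scale, then the turn, a rotation vector about the tool's x, y, z as a fraction of full scale. In form: [[[tx, ty, tz], [ax, ay, az]], ...]. A call has 1 to 12 rows; each row is the pose to reach, as a shift and turn from the pose commanded when the call began, along the tool's axes at that moment, turning the shorter way round; what a row does not reach only later rows make up. Full scale, the value 1, is 0.1 m for a shift and 180 degrees for a turn. A row lasts 1/10 s, in which the tool goes at most 50 mm and 8.59 degrees, less where a joint would pass 70% of its speed; a pose out of reach is approached as far as the arm can. A call with a number of a shift or a turn outside -1 to 1 is refused whole. A call with a gripper value outside its range is refused whole. "fingers" is the closure, from 0 (fully open) to 1 (shut), set as the call begins (left out, the last holds). The fingers move at their own pace and stop on an object; "squeeze" is the grip in N (left out, the last holds). Time passes only in rows, so rows that repeat a pose let the fingers close. It gives the time, the measured TCP pose, the force, the opening and the grip force at its end, in the units of the state.
- get_state(): the state, without advancing time (a new reading comes with each control period).
- capture(name): name is "scene" or "top" or "wrist"; returns a dict with "pixels" (420x560x3 uint8, blue, green, red), "fovy" (degrees; the focal length in pixels is half the picture's height over the tangent of half this angle, whatever the lens; pixels are square), "cx", "cy" (the principal point, pixels), "rvec" (rotation vector, rad) and "tvec" (3), from world to camera coordinates, as OpenCV has them. Camera axes: x right, y down, z forward; pixel columns grow to the right and rows downward; lengths in m; the calibration is good to about 2 mm. The wrist camera is an equidistant fisheye: a pixel r from the principal point sees the ray r / f radians off the axis. A picture is of the moment at which its call begins. There is no depth.
- hand_in(): hands the job in; it is judged then, once.
The state is a dict: "clock": time; "joint_pos": joint angles; "qvel": joint speeds; "joint_efforts": joint torques, N m; "tool_pos": TCP position; "ee_rot": TCP orientation; "ft_force": force on the tool from outside, world axes, zero at the start; "wrist_torque": the same for the moment, N m; "gripper_width": finger opening in m; "finger_force": force on a finger pad.
Only numpy, scipy, OpenCV 4.12 (cv2) and the standard library are available. Lean on these libraries where they do the work, as an engineer would, in place of code of your own. Each camera call takes 0.05 s, during which the arm holds its last target. There are 200 camera calls.

## Working session

There is one attempt and no reset: what is moved stays moved. The work goes in short steps, Python scripts to look and compute and a tool call to move; the robot and the scene stay as the last step left them, time stands still between calls to the robot, and variables do not carry over. Pictures are saved under pics/ and viewed, at most 10 in all, crops included, and the job is handed in when it is done.

Besides the shell and the picture viewer there is one more tool, called after ">>>" by a JSON object that holds its "fn" and its "kwargs". step_arm: Moves the arm, as the interface text tells. Shift numbers are shares of 0.1 m and turn numbers shares of 180 degrees, none past 1 either way. Its arguments: {"type":"object","properties":{"commands":{"type":"array"},"fingers":{"type":"number"},"squeeze":{"type":"number"}},"required":["commands"]}

```bash
mkdir -p pics; python3 - <<'E'
from bench import *
import cv2,pickle
for n in("scene","top"):
    c=capture(n); pickle.dump(c,open(n+".pkl","wb")); cv2.imwrite(f"pics/{n}0.png",c["pixels"]); print(n,c["fovy"],c["cx"],c["cy"],c["rvec"],c["tvec"])
s=get_state(); print(s)
E
```

```text
scene 42.039876084117765 279.7743363489628 215.09860854617867 [ 0.76884282 -2.48754904  1.25125243] [0.51556762 0.16482197 0.91876523]
top 52.94086105371011 279.51054990109867 207.44938053181306 [ 2.18760139 -2.12846257  0.16324378] [0.12899427 0.54267396 0.85890117]
{'clock': 0.1, 'joint_pos': array([-1.33599749e+00,  3.20231439e-01,  1.56550221e+00,  2.87171662e-05,
        1.25735244e+00, -2.00146391e-02]), 'qvel': array([-0.00106675, -0.00053609, -0.00251549,  0.00135871, -0.00074493,
        0.00158172]), 'joint_efforts': array([ 3.34189563e-04, -4.13333559e+01, -2.32509685e+01,  7.28947227e-02,
        4.21183091e-02, -4.22588641e-05]), 'tool_pos': array([ 0.1448476 , -0.55605348,  0.2272236 ]), 'ee_rot': array([ 9.91895022e-01,  1.27057892e-01, -6.64606886e-05, -7.43881200e-04]), 'ft_force': array([-0.46723519,  0.49662076, -0.04710489]), 'wrist_torque': array([ 0.00152007, -0.06129626,  0.00350406]), 'finger_force': 0.0, 'gripper_width': 0.09121077769511646}
```

View pics/top0.png

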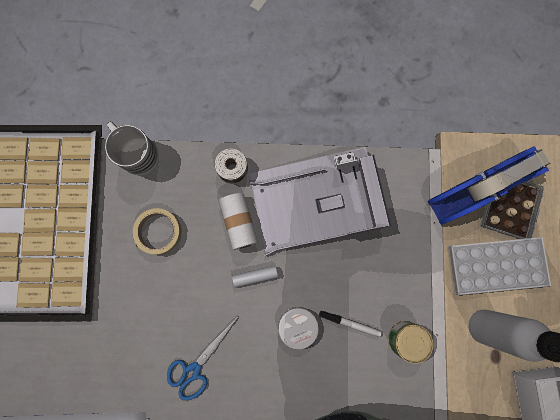

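View pics/scene0.png

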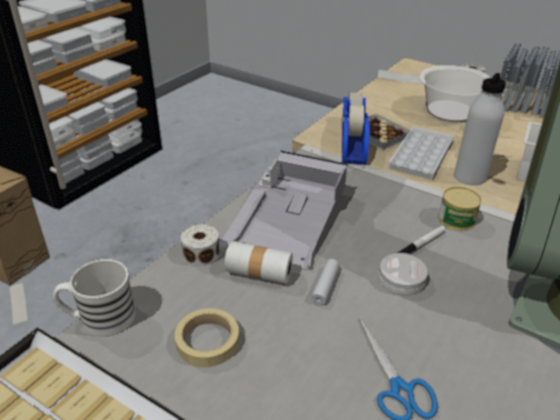

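```bash
cat > h.py <<'E'
import cv2,pickle,numpy as np
def rays(c,px):
    f=210/np.tan(np.radians(c["fovy"]/2)); R=cv2.Rodrigues(np.array(c["rvec"]))[0]
    px=np.atleast_2d(px).astype(float); d=np.c_[(px[:,0]-c["cx"])/f,(px[:,1]-c["cy"])/f,np.ones(len(px))]@R
    return -R.T@np.array(c["tvec"]),d
def onz(c,px,z):
    o,d=rays(c,px); return o+d*((z-o[2])/d[:,2])[:,None]
def proj(c,P):
    f=210/np.tan(np.radians(c["fovy"]/2)); R=cv2.Rodrigues(np.array(c["rvec"]))[0]
    q=np.atleast_2d(P)@R.T+np.array(c["tvec"]); return q[:,:2]/q[:,2:]*f+[c["cx"],c["cy"]]
E
python3 - <<'E'
from h import *
c=pickle.load(open("top.pkl","rb")); im=c["pixels"][130:280,210:410]; cv2.imwrite("pics/t1.png",cv2.resize(im,None,fx=4,fy=4,interpolation=cv2.INTER_CUBIC))
c=pickle.load(open("scene.pkl","rb")); im=c["pixels"][140:290,190:360]; cv2.imwrite("pics/s1.png",cv2.resize(im,None,fx=4,fy=4,interpolation=cv2.INTER_CUBIC))
E
```

```text
(no output)
```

View pics/t1.png

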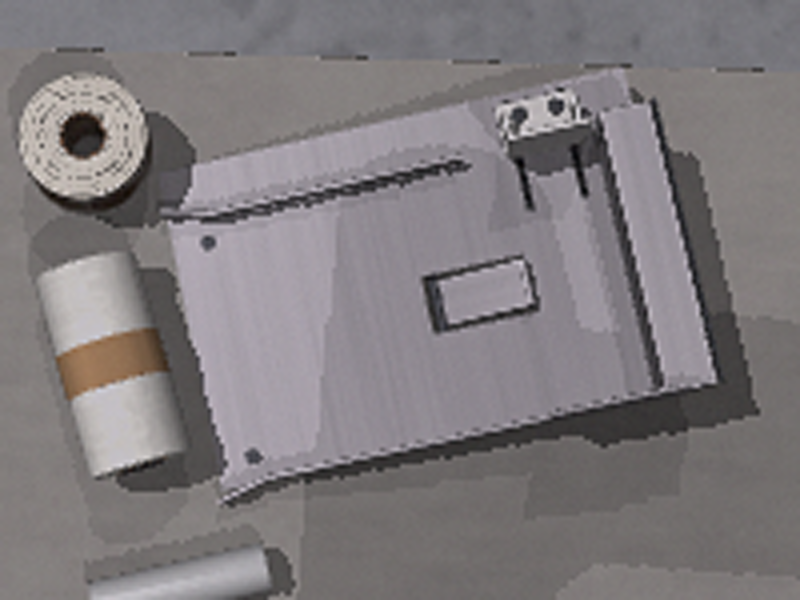

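View pics/s1.png

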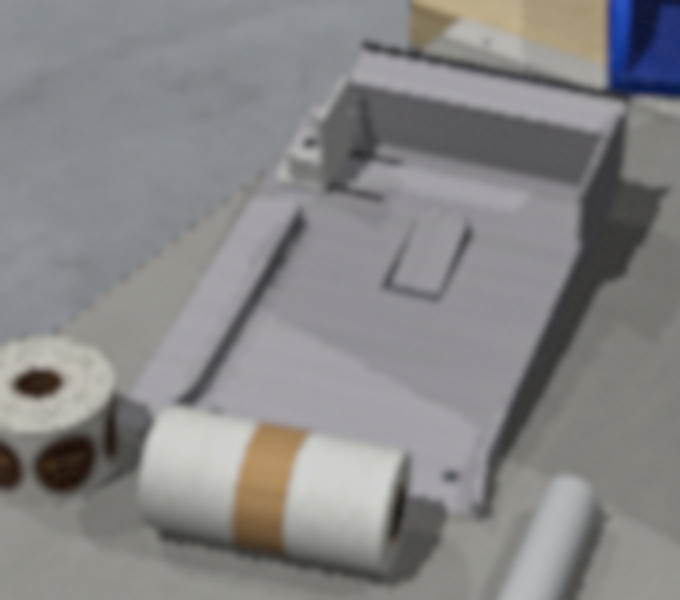

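The top view shows the ramp's foot edge around full-image (252,172)-(266,256), the slot around (317-345,195-213), and the roll centred near (238,221). The scene view matches, with the stickers at the far side of the foot and the foil at the near side.

```bash
cat >> h.py <<'E'
from scipy.optimize import least_squares
from scipy.spatial.transform import Rotation as Ro
def ramp(p): # p: x,y,yaw of ramp
    R=Ro.from_euler("ZY",[p[2],-np.radians(7)]).as_matrix(); return R,np.array([p[0],p[1],0.])
E
python3 - <<'E'
from h import *
T=pickle.load(open("top.pkl","rb"));S=pickle.load(open("scene.pkl","rb"))
t=[((225,503),(0,-75,0)),((628,70),(262,105,0)),((433,305),(135,0,0)),((468,163),(166,73,13)),((716,380),(266,-74,48)),((657,100),(266,74,48)),((607,110),(238,74,41))]
s=[((480,512),(0,-75,0)),((412,294),(135,0,0)),((300,205),(166,73,13)),((365,45),(266,74,48)),((625,100),(266,-74,48))]
tp=np.array([a for a,_ in t])/4+[210,130]; tq=np.array([b for _,b in t])/1e3
sp=np.array([a for a,_ in s])/4+[190,140]; sq=np.array([b for _,b in s])/1e3
def res(p):
    R,o=ramp(p); return np.r_[(proj(T,tq@R.T+o)-tp).ravel(),(proj(S,sq@R.T+o)-sp).ravel()]
a=onz(T,tp[:1],0)[0]
r=least_squares(res,[a[0]+.075,a[1],-np.pi/2],loss="soft_l1"); print(r.x,r.x[2]+np.pi/2); print(r.fun.reshape(-1,2).round(1).tolist())
np.save("ramp.npy",r.x); R,o=ramp(r.x)
# predicted guide/foil etc
c=np.array([(38,275),(128,252),(185,455),(97,478)])/4+[210,130]
w=onz(T,c,.028); print("roll",w.round(3).tolist()); m=w.mean(0); print("roll ramp",((m-o)@R).round(4), "dirs",[(np.arctan2(*(w[i]-w[j])[[1,0]])-(r.x[2]+np.pi/2)).round(3) for i,j in((0,3),(1,2))])
im=T["pixels"]
g=cv2.cvtColor(im,cv2.COLOR_BGR2HSV); k=cv2.inRange(g,(8,80,80),(20,255,255)); k[:190]=0;k[245:]=0;k[:,:215]=0;k[:,265:]=0
b=cv2.minAreaRect(cv2.findNonZero(k)); print("band",b, ((onz(T,[b[0]],.05)[0]-o)@R).round(4))
for n,q in (("open guide face",(211,75,30)),("stop",(238,0,28)),("origin",(0,0,0))): print(n,(R@(np.array(q)/1e3)+o).round(4))
# guide position: top rim of plate front edge seen in crop
gp=np.array([(512,150),(590,140)])/4+[210,130]; oo,d=rays(T,gp)
n=R[:,2]; tt=((o+n*.051-oo)@n)/(d@n); print("guide rim ramp",((oo+d*tt[:,None]-o)@R).round(4))
for nme,q,z in(("label",(84,137),.046),("foil end",(270,570),.02)): 
    w=onz(T,[np.array(q)/4+[210,130]],z)[0]; print(nme,w.round(3),((w-o)@R).round(3))
E
```

```text
[ 0.514143    0.18857153 -1.32998087] 0.24081545363380497
[[-0.6, -1.9], [-2.1, -0.7], [0.5, 0.2], [-1.9, -0.9], [1.5, -0.1], [-1.5, -0.2], [-2.7, 1.3], [-0.5, 0.3], [1.8, -1.7], [1.5, -1.1], [0.7, -2.0], [1.9, -2.9]]
roll [[0.555, 0.273, 0.028], [0.569, 0.225, 0.028], [0.461, 0.191, 0.028], [0.448, 0.237, 0.028]]
roll ramp [-0.0391  0.0045  0.033 ] dirs [np.float64(0.082), np.float64(0.067)]
band ((236.63323974609375, 219.937744140625), (11.729653358459473, 24.623952865600586), 73.0724868774414) [-0.0374  0.0047  0.055 ]
open guide face [0.6361 0.0066 0.0555]
stop [ 0.5697 -0.0375  0.0568]
origin [0.5141 0.1886 0.    ]
guide rim ramp [[0.1908 0.0643 0.051 ]
 [0.2306 0.06   0.051 ]]
label [0.627 0.249 0.046] [-0.026  0.124  0.05 ]
foil end [0.402 0.144 0.02 ] [ 0.019 -0.119  0.018]
```

```bash
cat >> h.py <<'E'
def plan(pr,s):
    """ramp-frame TCP target (mm) -> shift in tool axes (units of .1 m) and turn (units of pi) to ramp-aligned tool"""
    p=np.load("ramp.npy"); R,o=ramp(p); q=Ro.from_quat(s["ee_rot"])
    Rt=R@np.diag([-1.,1,-1]); d=R@(np.array(pr)/1e3)+o-s["tool_pos"]
    return (q.inv().apply(d)/.1).round(3),((q.inv()*Ro.from_matrix(Rt)).as_rotvec()/np.pi).round(4), ((s["tool_pos"]-o)@R*1e3).round(1)
E
python3 - <<'E'
from h import *
from bench import get_state
T=pickle.load(open("top.pkl","rb"))
for n,q,z in(("bottle base",(490,325),0),("bottle cap",(553,347),.25),("box",(540,370),.1),("can",(410,340),.06),("tape",(157,231),.025),("blue",(436,205),.1),("mug",(130,147),.09)): print(n,onz(T,[q],z)[0].round(2))
s=get_state(); print(plan((-105,4,150),s)); R,o=ramp(np.load("ramp.npy")); print(o+R@[-.105,.004,.15])
E
```

```text
bottle base [ 0.3  -0.31  0.  ]
bottle cap [ 0.3  -0.28  0.25]
box [ 0.23 -0.36  0.1 ]
can [ 0.28 -0.12  0.06]
tape [0.48 0.4  0.03]
blue [ 0.54 -0.17  0.1 ]
mug [0.65 0.45 0.09]
(array([ 5.508, -7.498,  0.923]), array([-0.0306, -0.0311, -0.4949]), array([ 658. , -536.2,  148.1]))
[0.48881252 0.30848843 0.13608564]
```

>>> {"fn": "step_arm", "kwargs": {"commands": [[[0,0,-0.5],[0,0,0]],[[0,0,-1],[-0.003,-0.003,-0.045]],[[0,0,-1],[-0.006,-0.006,-0.09]],[[0,0,-1],[-0.009,-0.009,-0.135]],[[0,0,-1],[-0.011,-0.012,-0.18]],[[0,0,-1],[-0.014,-0.014,-0.225]],[[0,0,-1],[-0.017,-0.017,-0.27]],[[0,0,-1],[-0.02,-0.02,-0.32]],[[0,0,-1],[-0.023,-0.023,-0.365]],[[0,0,-1],[-0.026,-0.026,-0.41]],[[0,0,-1],[-0.029,-0.029,-0.455]],[[0,0,-1],[-0.0306,-0.0311,-0.4949]]], "fingers": 0.3}}

```text
clock: 1.3
tool_pos: [0.1448, -0.556, 0.3275]
ee_rot: [0.614, 0.787, -0.038, 0.048]
ft_force: [0.2, -0.6, -0.5]
gripper_width: 0.0634
finger_force: 0.0
```

>>> {"fn": "step_arm", "kwargs": {"commands": [[[0,0,-0.5],[0,0,0]],[[0,0,-0.8],[0,0,0]],[[0,0,-0.8],[0,0,0]]]}}

```text
clock: 1.6
tool_pos: [0.1428, -0.5478, 0.4122]
ee_rot: [0.616, 0.785, -0.041, 0.052]
ft_force: [-0.0, -0.3, 0.7]
gripper_width: 0.0639
finger_force: 0.0
```

```bash
python3 - <<'E'
from h import *
from bench import get_state
s=get_state(); print(s["clock"],s["tool_pos"],s["joint_pos"].round(2),s["gripper_width"],plan((-105,4,150),s))
E
```

```text
1.6 [ 0.1427802  -0.54781949  0.412239  ] [-1.34  0.18  1.31  0.    1.52 -1.58] 0.06394263462254438 (array([7.79 , 5.404, 1.745]), array([-0.0001,  0.0033,  0.    ]), array([ 672.1, -536.3,  332.8]))
```

>>> {"fn": "step_arm", "kwargs": {"commands": [[[0.4,0.3,0],[0,0,0]],[[0.8,0.55,0],[0,0,0]],[[1,0.7,0],[0,0,0]]]}}

```text
clock: 1.9
tool_pos: [0.1871, -0.4305, 0.3936]
ee_rot: [0.616, 0.786, -0.037, 0.047]
ft_force: [0.2, 0.3, 0.4]
gripper_width: 0.0639
finger_force: 0.0
```

>>> {"fn": "step_arm", "kwargs": {"commands": [[[0.4,0.3,0],[0,0,0]],[[0.8,0.55,0],[0,0,0]],[[1,0.7,0],[0,0,0]]]}}

```text
clock: 2.2
tool_pos: [0.231, -0.3173, 0.3813]
ee_rot: [0.615, 0.786, -0.037, 0.047]
ft_force: [0.6, -0.0, 0.3]
gripper_width: 0.0637
finger_force: 0.0
```

>>> {"fn": "step_arm", "kwargs": {"commands": [[[0.4,0.3,0],[0,0,0]],[[0.8,0.55,0],[0,0,0]],[[1,0.7,0],[0,0,0]]]}}

```text
clock: 2.5
tool_pos: [0.2751, -0.2046, 0.3689]
ee_rot: [0.615, 0.786, -0.038, 0.047]
ft_force: [1.0, -0.9, -0.1]
gripper_width: 0.0641
finger_force: 0.0
```

>>> {"fn": "step_arm", "kwargs": {"commands": [[[0.4,0.3,0],[0,0,0]],[[0.8,0.55,0],[0,0,0]],[[1,0.7,0],[0,0,0]]]}}

```text
clock: 2.8
tool_pos: [0.3195, -0.0917, 0.3566]
ee_rot: [0.615, 0.786, -0.038, 0.047]
ft_force: [0.2, 0.6, 0.8]
gripper_width: 0.0637
finger_force: 0.0
```

>>> {"fn": "step_arm", "kwargs": {"commands": [[[0.4,0.3,0],[0,0,0]],[[0.8,0.55,0],[0,0,0]],[[1,0.7,0],[0,0,0]]]}}

```text
clock: 3.1
tool_pos: [0.3639, 0.0214, 0.344]
ee_rot: [0.614, 0.787, -0.039, 0.047]
ft_force: [0.5, -1.1, 0.3]
gripper_width: 0.0636
finger_force: 0.0
```

>>> {"fn": "step_arm", "kwargs": {"commands": [[[0.4,0.3,0],[0,0,0]],[[0.8,0.55,0],[0,0,0]],[[1,0.7,0],[0,0,0]]]}}

```text
clock: 3.4
tool_pos: [0.4084, 0.1345, 0.3313]
ee_rot: [0.615, 0.786, -0.039, 0.048]
ft_force: [-0.2, -1.8, 0.2]
gripper_width: 0.0637
finger_force: 0.0
```

>>> {"fn": "step_arm", "kwargs": {"commands": [[[0.4,0.3,0],[0,0,0]],[[0.8,0.55,0],[0,0,0]],[[1,0.7,0],[0,0,0]],[[1,0.7,0],[0,0,0]]]}}

```text
clock: 3.8
tool_pos: [0.453, 0.2472, 0.3181]
ee_rot: [0.614, 0.787, -0.04, 0.048]
ft_force: [0.6, -1.0, -0.3]
gripper_width: 0.0635
finger_force: 0.0
```

```bash
python3 - <<'E'
from h import *
from bench import get_state
s=get_state(); print(s["clock"],s["tool_pos"],s["joint_pos"].round(2),s["ft_force"],plan((-105,4,150),s))
E
```

```text
3.8 [0.45302125 0.247174   0.31809229] [ 0.55  0.2   1.51 -0.12  1.47  0.32] [ 0.6212056  -0.96471543 -0.27472046] (array([0.73 , 0.503, 1.741]), array([-0.0011,  0.0006,  0.0012]), array([-32.2, -45.4, 324.4]))
```

>>> {"fn": "step_arm", "kwargs": {"commands": [[[0.4,0.3,0.3],[0,0,0]],[[0.78,0.5,0.7],[0,0,0]],[[0.78,0.5,1],[0,0,0]]]}}

```text
clock: 4.1
tool_pos: [0.4865, 0.3217, 0.2107]
ee_rot: [0.615, 0.786, -0.037, 0.049]
ft_force: [0.7, -0.1, -0.5]
gripper_width: 0.0641
finger_force: 0.0
```

>>> {"fn": "step_arm", "kwargs": {"commands": [[[0,0,0.4],[0,0,0]],[[0,0,0.74],[0,0,0]],[[0,0,0.74],[0,0,0]]]}}

```text
clock: 4.4
tool_pos: [0.4845, 0.3074, 0.1336]
ee_rot: [0.616, 0.785, -0.044, 0.047]
ft_force: [-1.1, -0.4, 0.1]
gripper_width: 0.0637
finger_force: 0.0
```

```bash
python3 - <<'E'
from h import *
from bench import *
c=capture("wrist"); pickle.dump(c,open("w1.pkl","wb")); print(c["fovy"],c["cx"],c["cy"]); cv2.imwrite("pics/w1.png",c["pixels"])
s=get_state(); print(s["clock"],plan((-110,4,39),s))
E
```

```text
65.70646984690485 282.1363144166231 209.05973364399932
4.45 (array([0.045, 0.029, 1.117]), array([-0.0019,  0.0013, -0.    ]), array([-106. ,    1.7,  150.8]))
```

View pics/w1.png

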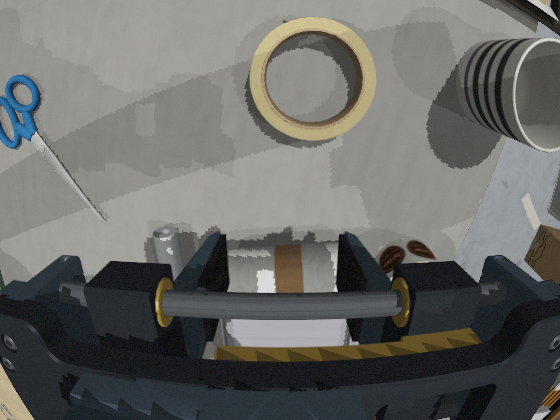

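The wrist view looks back: tape at (313,80), foil at (165,245), and the roll's band at (289,270), centred between the fingers at x=213 and x=352. Nothing lies under the fingers.

>>> {"fn": "step_arm", "kwargs": {"commands": [[[0.05,0.03,0.3],[0,0,0]],[[0.05,0.03,0.7],[0,0,0]],[[0.05,0.03,1],[0,0,0]],[[0.05,0.03,1],[0,0,0]]]}}

```text
clock: 4.85
tool_pos: [0.4914, 0.303, 0.0375]
ee_rot: [0.616, 0.785, -0.041, 0.048]
ft_force: [-0.4, -0.0, -0.5]
gripper_width: 0.0642
finger_force: 0.0
```

>>> {"fn": "step_arm", "kwargs": {"commands": [[[0,0,0.06],[0,0,0]],[[0,0,0.12],[0,0,0]],[[0,0,0.12],[0,0,0]]]}}

```text
clock: 5.15
tool_pos: [0.4935, 0.3034, 0.028]
ee_rot: [0.616, 0.785, -0.037, 0.049]
ft_force: [0.4, 0.6, 0.2]
gripper_width: 0.0636
finger_force: 0.0
```

```bash
python3 - <<'E'
from h import *
from bench import *
c=capture("top"); pickle.dump(c,open("t2.pkl","wb")); cv2.imwrite("pics/t2.png",cv2.resize(c["pixels"][130:280,150:350],None,fx=4,fy=4))
s=get_state(); print(s["clock"],s["tool_pos"],s["ft_force"],plan((-110,4,39),s))
E
```

```text
5.2 [0.49346525 0.30342373 0.02800033] [-0.00882329 -0.40188168  0.18184007] (array([-0.022, -0.033,  0.03 ]), array([ 0.0006,  0.0003, -0.    ]), array([-112.2,    7.3,   42. ]))
```

View pics/t2.png

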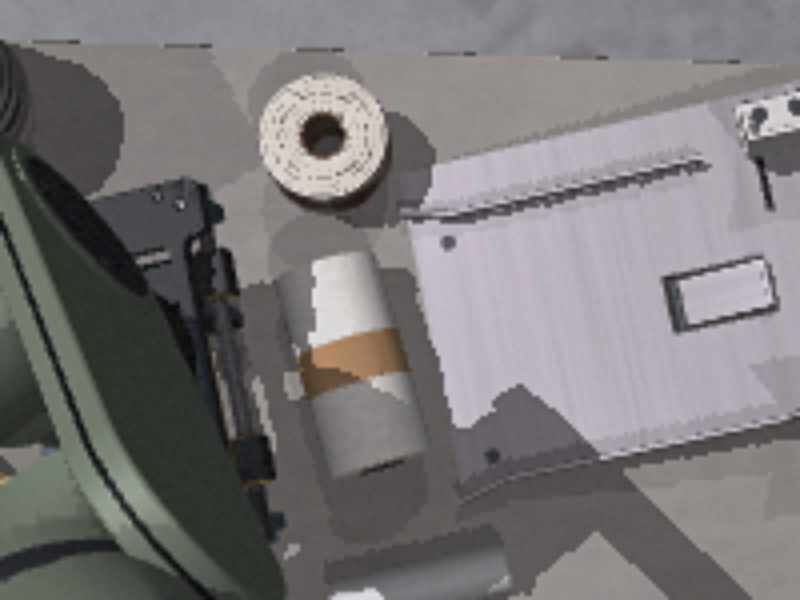

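The top view shows the gripper down behind the roll, which has not moved, with the roll's band at (352,360) in the crop. I'll check the ramp yaw using horizontal lines only.

```bash
python3 - <<'E'
from h import *
T=pickle.load(open("top.pkl","rb"))
for a,b,z in(((175,225),(215,460),0),((657,100),(716,380),.079),((607,110),(657,388),.069),((427,277),(440,332),.016),((527,257),(540,310),.023)):
    w=onz(T,np.array([a,b])/4+[210,130],z); d=w[0]-w[1]; print(w.round(3).tolist(),np.linalg.norm(d).round(3),np.arctan2(d[1],d[0]).round(3))
# foot edge by gradient: 1st strong brightness rise per row
g=cv2.cvtColor(T["pixels"],cv2.COLOR_BGR2GRAY).astype(int); pts=[]
for v in range(190,244):
    u0=252+int((v-185)*.2); r=g[v,u0-7:u0+8]; k=np.argmax(np.diff(r)); pts.append((u0-7+k+.5,v))
vx,vy,x,y=cv2.fitLine(np.float32(pts),cv2.DIST_HUBER,0,.01,.01).ravel()
w=onz(T,[(x-vx*20,y-vy*20),(x+vx*20,y+vy*20)],0); d=w[0]-w[1]; d*=np.sign(d[0]); print("foot fit",w,np.arctan2(d[1],d[0]))
R,o=ramp(np.load("ramp.npy")); print(((w-o)@R).round(4))
E
```

```text
[[0.59, 0.202, 0.0], [0.46, 0.175, 0.0]] 0.132 0.2
[[0.648, -0.048, 0.079], [0.504, -0.077, 0.079]] 0.147 0.2
[[0.644, -0.024, 0.069], [0.5, -0.05, 0.069]] 0.147 0.175
[[0.562, 0.063, 0.016], [0.532, 0.055, 0.016]] 0.031 0.245
[[0.573, 0.01, 0.023], [0.545, 0.002, 0.023]] 0.03 0.245
foot fit [[0.56221528 0.2022274  0.        ]
 [0.47757861 0.17640951 0.        ]] 0.2960776664849157
[[-0.0018  0.0499  0.0002]
 [ 0.0031 -0.0384 -0.0004]]
```

```bash
python3 - <<'E'
from h import *
T=pickle.load(open("top.pkl","rb")); R,o=ramp(np.load("ramp.npy"))
def onp(px,h):
    oo,d=rays(T,px); n=R[:,2]; return (oo+d*(((o+n*h-oo)@n)/(d@n))[:,None]-o)@R*1e3
print("offset angle (d yaw)")
for nm,a,b,h in(("far flange",(215,218),(468,163),.013),("near flange",(285,478),(600,410),.013),("sheet far edge",(200,165),(628,70),0),("slot mid",(433,305),(533,284),0),("tear",(657,100),(716,380),.048),("stop",(607,110),(657,388),.041),("foot",(175,225),(220,480),0)):
    w=onp(np.array([a,b])/4+[210,130],h); d=w[1]-w[0]; print(nm,w[:,:2].round(1).tolist(),np.arctan2(d[1],d[0]).round(3))
E
```

```text
offset angle (d yaw)
far flange [[29.2, 72.5], [169.4, 70.1]] -0.017
near flange [[36.4, -73.6], [206.7, -74.6]] -0.006
sheet far edge [[25.9, 106.1], [266.0, 102.5]] -0.015
slot mid [[134.1, 0.8], [189.1, -0.2]] -0.018
tear [[268.9, 72.9], [263.1, -73.6]] -1.61
stop [[244.1, 75.3], [234.6, -70.8]] -1.635
foot [[5.3, 76.3], [0.3, -66.6]] -1.606
```

```bash
python3 - <<'E'
from h import *
from bench import *
p=np.load("ramp.npy"); R,o=ramp(p); c=o+R@[.135,0.0005,0]; p[2]-=.018; R2,_=ramp(p); o2=c-R2@[.135,0,0]; p[:2]=o2[:2]; np.save("ramp.npy",p); print(p,o2)
T=pickle.load(open("top.pkl","rb")); R,o=ramp(p)
print("roll",((onz(T,[(236.63,219.94)],.05)[0]-o)@R).round(4))
s=get_state(); print(plan((-112,4,39),s)); print(np.linalg.norm(s["qvel"]))
E
```

```text
[ 0.51697592  0.18924488 -1.34798087] [0.51697592 0.18924488 0.        ]
roll [-0.0375  0.001   0.055 ]
(array([-0.003,  0.017,  0.03 ]), array([0.0013, 0.0003, 0.0057]), array([-112.3,    2.3,   42. ]))
0.0033620489531692747
```

>>> {"fn": "step_arm", "kwargs": {"commands": [[[-0.03,0.01,0.005],[0.001,0,0.0057]],[[-0.08,0.01,0.01],[0.001,0,0.0057]],[[-0.12,0.01,0.015],[0.001,0,0.0057]],[[-0.16,0.01,0.02],[0.001,0,0.0057]],[[-0.19,0.01,0.025],[0.001,0,0.0057]],[[-0.21,0.01,0.027],[0.001,0,0.0057]],[[-0.23,0.01,0.029],[0.001,0,0.0057]],[[-0.25,0.01,0.031],[0.001,0,0.0057]],[[-0.27,0.01,0.033],[0.001,0,0.0057]],[[-0.29,0.01,0.036],[0.001,0,0.0057]],[[-0.31,0.01,0.039],[0.001,0,0.0057]],[[-0.33,0.01,0.042],[0.001,0,0.0057]]]}}

```text
clock: 6.4
tool_pos: [0.5018, 0.2708, 0.0267]
ee_rot: [0.623, 0.78, -0.039, 0.048]
ft_force: [0.0, 0.3, 1.5]
gripper_width: 0.0636
finger_force: 0.1
```

>>> {"fn": "step_arm", "kwargs": {"commands": [[[-0.02,0,0.0025],[0,0,0]],[[-0.04,0,0.005],[0,0,0]],[[-0.06,0,0.0075],[0,0,0]],[[-0.08,0,0.01],[0,0,0]],[[-0.1,0,0.0125],[0,0,0]],[[-0.12,0,0.015],[0,0,0]],[[-0.14,0,0.0175],[0,0,0]],[[-0.16,0,0.02],[0,0,0]],[[-0.18,0,0.0225],[0,0,0]],[[-0.2,0,0.025],[0,0,0]],[[-0.22,0,0.0275],[0,0,0]],[[-0.24,0,0.03],[0,0,0]]]}}

```text
clock: 7.6
tool_pos: [0.5072, 0.2473, 0.0267]
ee_rot: [0.623, 0.78, -0.039, 0.048]
ft_force: [-0.1, 1.4, 0.4]
gripper_width: 0.0638
finger_force: 0.5
```

```bash
cat > look.py <<'E'
from h import *
from bench import *
c=capture("top"); T=c
R,o=ramp(np.load("ramp.npy"))
g=cv2.cvtColor(c["pixels"],cv2.COLOR_BGR2HSV); k=cv2.inRange(g,(8,80,50),(20,255,255)); k[:175]=0;k[250:]=0;k[:,:215]=0;k[:,400:]=0
P=cv2.findNonZero(k)
if P is not None:
    n,l,st,ce=cv2.connectedComponentsWithStats(k); i=1+np.argmax(st[1:,4]); b=cv2.minAreaRect(cv2.findNonZero((l==i).astype(np.uint8))); q=b[0]
    oo,d=rays(T,[q]); n=R[:,2]; w=oo+d*(((o+n*.054-oo)@n)/(d@n))[:,None]; print("band px",b,"ramp(z54 plane)",((w-o)@R*1e3).round(1))
s=get_state(); print(s["clock"],s["ft_force"].round(1),"tcp",plan((0,0,0),s)[2],plan((0,0,0),s)[1])
E
python3 look.py
```

```text
band px ((253.27999877929688, 214.9600067138672), (11.599998474121094, 25.839998245239258), 73.73979187011719) ramp(z54 plane) [[-1.4  4.2 54. ]]
7.65 [ 0.1 -0.8  0.2] tcp [-54.8   3.2  33.7] [-0.0003  0.0005 -0.    ]
```

>>> {"fn": "step_arm", "kwargs": {"commands": [[[-0.025,0,0.003],[0,0,0]],[[-0.05,0,0.006],[0,0,0]],[[-0.075,0,0.009],[0,0,0]],[[-0.1,0,0.012],[0,0,0]],[[-0.125,0,0.015],[0,0,0]],[[-0.15,0,0.018],[0,0,0]],[[-0.175,0,0.021],[0,0,0]],[[-0.2,0,0.024],[0,0,0]],[[-0.225,0,0.027],[0,0,0]],[[-0.25,0,0.03],[0,0,0]],[[-0.275,0,0.033],[0,0,0]],[[-0.3,0,0.036],[0,0,0]]]}}

```text
clock: 8.85
tool_pos: [0.5138, 0.2177, 0.0268]
ee_rot: [0.623, 0.78, -0.039, 0.048]
ft_force: [-0.9, 2.4, 1.2]
gripper_width: 0.0637
finger_force: 0.8
```

>>> {"fn": "step_arm", "kwargs": {"commands": [[[-0.025,0,0.003],[0,0,0]],[[-0.05,0,0.006],[0,0,0]],[[-0.075,0,0.008],[0,0,0]],[[-0.1,0,0.01],[0,0,0]],[[-0.125,0,0.01],[0,0,0]],[[-0.15,0,0.01],[0,0,0]],[[-0.175,0,0.01],[0,0,0]],[[-0.2,0,0.01],[0,0,0]],[[-0.225,0,0.01],[0,0,0]],[[-0.25,0,0.01],[0,0,0]],[[-0.275,0,0.01],[0,0,0]],[[-0.3,0,0.01],[0,0,0]]]}}

```text
clock: 10.05
tool_pos: [0.5204, 0.1885, 0.0296]
ee_rot: [0.623, 0.78, -0.039, 0.048]
ft_force: [-0.7, 1.7, 1.2]
gripper_width: 0.064
finger_force: 0.8
```

```bash
python3 look.py
```

```text
band px ((284.2353210449219, 205.44117736816406), (11.641709327697754, 17.220027923583984), 75.96376037597656) ramp(z54 plane) [[65.5 10.2 54. ]]
10.1 [ 0.4  0.1 -1.3] tcp [ 5.5  3.1 29.2] [-0.0004  0.0007 -0.    ]
```

```bash
python3 - <<'E'
from h import *
from bench import *
c=capture("top"); cv2.imwrite("pics/t3.png",cv2.resize(c["pixels"][130:280,210:410],None,fx=4,fy=4)); pickle.dump(c,open("t3.pkl","wb"))
c=capture("scene"); pickle.dump(c,open("s3.pkl","wb"))
E
```

```text
(no output)
```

View pics/t3.png

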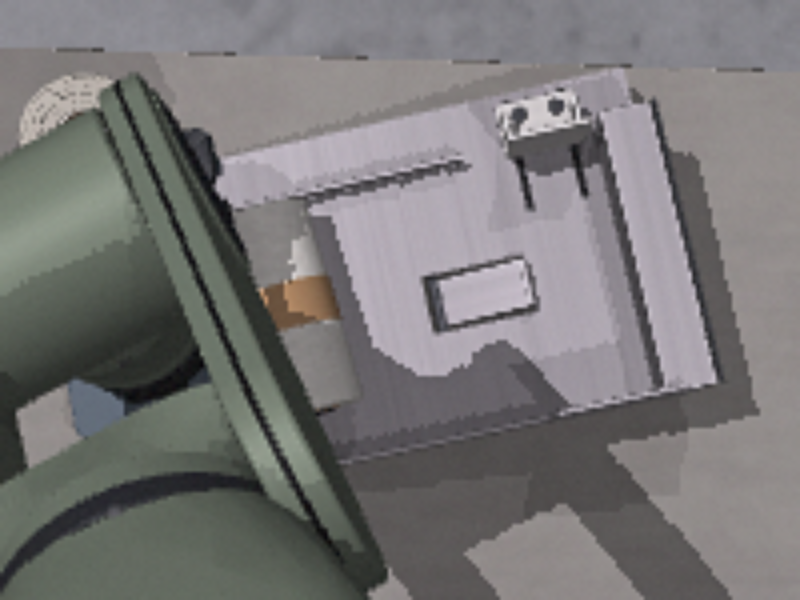

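```bash
python3 - <<'E'
from h import *
T=pickle.load(open("t3.pkl","rb")); R,o=ramp(np.load("ramp.npy"))
def onp(px,h):
    oo,d=rays(T,px); n=R[:,2]; return ((oo+d*(((o+n*h-oo)@n)/(d@n))[:,None]-o)@R*1e3).round(1)
for q,h in(((307,201),.03),((357,395),.03),((270,205),.056),((325,410),.056),((340,297),.045)): print(q,onp([np.array(q)/4+[210,130]],h))
E
```

```text
(307, 201) [[79.8 65.3 30. ]]
(357, 395) [[ 85.1 -41.4  30. ]]
(270, 205) [[61.9 62.4 56. ]]
(325, 410) [[ 68.7 -47.5  56. ]]
(340, 297) [[87.3  9.2 45. ]]
```

The view shows the roll on the ramp. Its far end (305,200) is close to the far flange line, so it has drifted to about +9 mm and tilts with the near end ahead. I'll turn the tool slightly so that the far finger leads and the roll tracks back to mid-lane.

>>> {"fn": "step_arm", "kwargs": {"commands": [[[-0.01,0,0],[0,0,0.007]],[[-0.03,0,0],[0,0,0.014]],[[-0.05,0,0],[0,0,0.021]],[[-0.07,0,0],[0,0,0.028]],[[-0.095,0.01,0],[0,0,0.028]],[[-0.12,0.01,0],[0,0,0.028]],[[-0.145,0.015,0],[0,0,0.028]],[[-0.17,0.015,0],[0,0,0.028]],[[-0.195,0.015,0],[0,0,0.028]],[[-0.22,0.02,0],[0,0,0.028]],[[-0.245,0.02,0],[0,0,0.028]],[[-0.27,0.02,0],[0,0,0.028]]]}}

```text
clock: 11.4
tool_pos: [0.5284, 0.1628, 0.0329]
ee_rot: [0.657, 0.752, -0.037, 0.05]
ft_force: [-0.0, 1.9, 0.5]
gripper_width: 0.0639
finger_force: 0.8
```

```bash
cat >> look.py <<'E'
# roll ends along the band's front edge: white/brown front outline in the scene view
c=capture("scene"); g=cv2.cvtColor(c["pixels"],cv2.COLOR_BGR2HSV); k=cv2.inRange(g,(8,80,50),(20,255,255)); k[:130]=0;k[300:]=0;k[:,:200]=0;k[:,360:]=0
n_,l,st,ce=cv2.connectedComponentsWithStats(k)
if n_>1:
    i=1+np.argmax(st[1:,4]); q=ce[i]; oo,d=rays(c,[q]); n=R[:,2]; w=oo+d*(((o+n*.045-oo)@n)/(d@n))[:,None]; print("scene band",q.round(1),st[i],"ramp z45",((w-o)@R*1e3).round(1))
E
python3 look.py
```

```text
band px ((299.7353210449219, 200.44119262695312), (10.914102554321289, 13.339459419250488), 75.96376037597656) ramp(z54 plane) [[98.8 13.7 54. ]]
11.45 [-0.7  0.3 -0.4] tcp [32.5  5.2 29.2] [-0.0004  0.0007 -0.028 ]
scene band [274.7 211.7] [265 206  17  12 106] ramp z45 [[77.5 18.9 45. ]]
```

>>> {"fn": "step_arm", "kwargs": {"commands": [[[-0.02,0,0],[0,0,0.006]],[[-0.04,0,0],[0,0,0.012]],[[-0.06,0,0],[0,0,0.016]],[[-0.08,0,0],[0,0,0.016]],[[-0.1,0,0],[0,0,0.016]],[[-0.12,0,0],[0,0,0.016]],[[-0.14,0,0],[0,0,0.016]],[[-0.16,0,0],[0,0,0.016]],[[-0.18,0,0],[0,0,0.016]],[[-0.2,0,0],[0,0,0.016]]]}}

```text
clock: 12.5
tool_pos: [0.531, 0.1432, 0.0354]
ee_rot: [0.675, 0.735, -0.036, 0.051]
ft_force: [-0.3, 0.4, 1.3]
gripper_width: 0.0641
finger_force: 0.8
```

```bash
python3 look.py; python3 - <<'E'
from h import *
from bench import *
c=capture("top"); s=capture("scene"); a=cv2.resize(c["pixels"][135:270,240:390],None,fx=2.7,fy=2.7); b=cv2.resize(s["pixels"][140:290,200:350],None,fx=2.6,fy=2.6)
H=max(a.shape[0],b.shape[0]); f=lambda m:cv2.copyMakeBorder(m,0,H-m.shape[0],0,0,0); cv2.imwrite("pics/m4.png",np.hstack([f(a),f(b)])); pickle.dump((c,s),open("m4.pkl","wb"))
E
```

```text
band px ((311.67645263671875, 196.70587158203125), (10.914102554321289, 9.216353416442871), 75.96376037597656) ramp(z54 plane) [[124.3  16.1  54. ]]
12.55 [-0.5  0.6  0.4] tcp [52.3  3.4 29.2] [-0.0003  0.0006 -0.044 ]
scene band [277.2 217.8] [272 213  11  11  93] ramp z45 [[63.2  8.  45. ]]
```

View pics/m4.png

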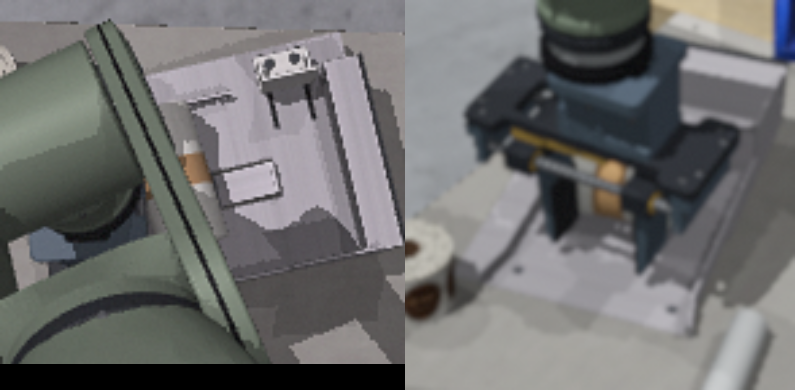

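```bash
python3 - <<'E'
from h import *
T,S=pickle.load(open("m4.pkl","rb")); R,o=ramp(np.load("ramp.npy"))
def onp(T,px,h):
    oo,d=rays(T,px); n=R[:,2]; return ((oo+d*(((o+n*h-oo)@n)/(d@n))[:,None]-o)@R*1e3).round(1)
for q in((190,105),(222,232),(208,151),(213,182),(203,152)): print(q,onp(T,[np.array(q)/2.7+[240,135]],.035))
print(T["rvec"],rays(T,[(0,0)])[0])
k=T["pixels"]; g=cv2.cvtColor(k,cv2.COLOR_BGR2HSV); m=cv2.inRange(g,(8,80,50),(20,255,255)); m[:,:305]=0;m[:,330:]=0;m[:185]=0;m[215:]=0
for v in range(185,210):
    u=np.flatnonzero(m[v]); 
    if len(u): print(v,u.min(),u.max(),end="; ")
b=k[195:240,300:335].astype(int).sum(2)//3
for v in range(208,226,2): print(v,k[v,308:330].sum(1)//3)
E
```

```text
(190, 105) [[131.6  67.   35. ]]
(222, 232) [[135.4 -35.5  35. ]]
(208, 151) [[137.8  28.4  35. ]]
(213, 182) [[136.6   3.9  35. ]]
(203, 152) [[133.9  28.5  35. ]]
[ 2.18760139 -2.12846257  0.16324378] [0.41776533 0.1558621  0.92196795]
192 308 314; 193 306 315; 194 307 315; 195 307 315; 196 308 316; 197 308 316; 198 308 316; 199 308 317; 200 309 317; 201 309 317; 202 310 313; 208 [110 109 110 106  84 131 129 125 117 114 110 103  70  77  93  90  88 192
 190 188 189 187]
210 [113 111 112 110 105  82 129 126 121 117 117 113 102  58  94  94  94  80
  71  50  51  55]
212 [114 111 111 109 112 106  77 130 128 120 119 112 107  86  63  82  82 102
  98 190 185 182]
214 [ 64 113 114 108 108 112 105  64 126 125 118 113 112 101  87 104 100 103
  98  97  95 182]
216 [ 17  64 114 112 110 112 113 102  98 128 122 118 114 104 102 102 102 100
  99 103 103 101]
218 [ 66  17  65 115 109 109 111 115 105  99 128 123 112 111 103  99 102 102
 101 101 105 102]
220 [118  45  18  66 119 113 114 116 114 109  98 125 120 113 109  99  79 101
  99 100 102 102]
222 [115 122  23  16  68 119 118 118 118 121 107  94 113 105  96  85  94 100
  99  98  99 103]
224 [118 119 125  26  11 125 121 120 119 122 123 109  70 101 102 102 101 102
 100 103 103 103]
```

The combined view shows the roll against the far flange, at y about +16 (near end at (222,232), band at (208,167)). My fingers sit too far to the near side of it. I'll slide the fingers to +y so that they straddle the roll's centre, and keep the far finger leading.

>>> {"fn": "step_arm", "kwargs": {"commands": [[[-0.005,0.03,0],[0,0,0]],[[-0.01,0.06,0],[0,0,0]],[[-0.015,0.09,0],[0,0,0]],[[-0.02,0.12,0],[0,0,0]],[[-0.025,0.15,0],[0,0,0]],[[-0.04,0.15,0],[0,0,0]],[[-0.055,0.15,0],[0,0,0]],[[-0.07,0.15,0],[0,0,0]],[[-0.085,0.15,0],[0,0,0]],[[-0.1,0.15,0],[0,0,0]],[[-0.12,0.15,0],[0,0,0]],[[-0.14,0.15,0],[0,0,0]]]}}

```text
clock: 13.9
tool_pos: [0.547, 0.1306, 0.0373]
ee_rot: [0.675, 0.735, -0.036, 0.051]
ft_force: [0.1, 2.5, 0.5]
gripper_width: 0.064
finger_force: 0.8
```

```bash
cat > look2.py <<'E'
from h import *
from bench import *
T=capture("top"); R,o=ramp(np.load("ramp.npy")); k=T["pixels"]
def onp(px,h):
    oo,d=rays(T,px); n=R[:,2]; return ((oo+d*(((o+n*h-oo)@n)/(d@n))[:,None]-o)@R*1e3).round(1)
m=cv2.inRange(cv2.cvtColor(k,cv2.COLOR_BGR2HSV),(8,80,50),(20,255,255)); m[:,:300]=0;m[:,370:]=0;m[:175]=0;m[225:]=0
n_,l,st,ce=cv2.connectedComponentsWithStats(m)
i=1+np.argmax(st[1:,4]); P=[]
for v in range(st[i,1],st[i,1]+st[i,3]):
    u=np.flatnonzero(l[v]==i); P.append((u.max()+.5,v))
P=np.array(P,float); print(P[:,0],P[0,1],P[-1,1]); print("front edge ends",onp(P[[0,-1]],.035).tolist())
vx,vy,x,y=cv2.fitLine(np.float32(P[1:-1]),cv2.DIST_L2,0,.01,.01).ravel(); w=onp([(x-vx*4,y-vy*4),(x+vx*4,y+vy*4)],.035); d=w[0]-w[1]; d*=np.sign(d[1]); print("lead of far end (rad)",(d[0]/d[1]).round(3))
s=get_state(); print(s["clock"],s["ft_force"].round(1),"tcp",plan((0,0,0),s)[2],plan((0,0,0),s)[1])
E
python3 look2.py
```

```text
[305.5 305.5 306.5 306.5 306.5 306.5 307.5 307.5 308.5 308.5 306.5 304.5
 302.5] 194.0 206.0
front edge ends [[112.9, 27.1, 35.0], [101.6, 3.6, 35.0]]
lead of far end (rad) 0.144
13.95 [-0.2 -0.6  0.9] tcp [68.3 16.2 29.3] [-0.0004  0.0007 -0.044 ]
```

```bash
python3 - <<'E'
from h import *
from bench import *
c=capture("top"); s=capture("scene"); a=cv2.resize(c["pixels"][145:255,260:370],None,fx=3.6,fy=3.6); b=cv2.resize(s["pixels"][140:260,220:340],None,fx=3.3,fy=3.3)
cv2.imwrite("pics/m5.png",np.hstack([a,b])); pickle.dump((c,s),open("m5.pkl","wb"))
m=cv2.inRange(cv2.cvtColor(c["pixels"],cv2.COLOR_BGR2HSV),(8,80,40),(20,255,255)); m[:,:280]=0;m[:,370:]=0;m[:175]=0;m[225:]=0
print(cv2.connectedComponentsWithStats(m)[2])
E
```

```text
[[     0      0    560    420 235112]
 [   321    189      5     10     15]
 [   301    193      8     14     73]]
```

View pics/m5.png

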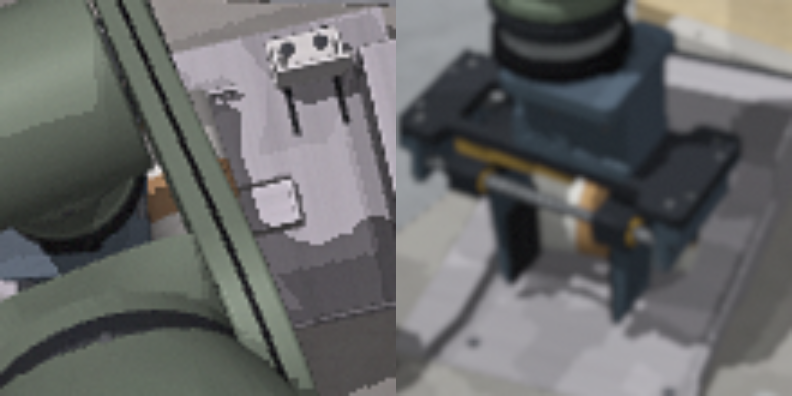

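```bash
python3 - <<'E'
from h import *
T,S=pickle.load(open("m5.pkl","rb")); R,o=ramp(np.load("ramp.npy"))
def onp(T,px,h):
    oo,d=rays(T,px); n=R[:,2]; return ((oo+d*(((o+n*h-oo)@n)/(d@n))[:,None]-o)@R*1e3).round(1)
def onx(T,px,x):
    oo,d=rays(T,px); n=R[:,0]; return ((oo+d*(((o+n*x-oo)@n)/(d@n))[:,None]-o)@R*1e3).round(1)
for T_,S_,x in(pickle.load(open("m4.pkl","rb"))+(.1,),(T,S,.115)):
    h=cv2.cvtColor(T_["pixels"],cv2.COLOR_BGR2HSV); m=cv2.inRange(h,(5,60,40),(22,255,255)); m[:,:312]=0;m[:,335:]=0;m[:183]=0;m[207:]=0
    for v in range(183,207):
        u=np.flatnonzero(m[v])
        if len(u): print(v,u.min(),u.max(),onp(T_,[(u.max()+.5,v)],.038)[0,:2].tolist(),end="; ")
    print()
    h=cv2.cvtColor(S_["pixels"],cv2.COLOR_BGR2HSV); m=cv2.inRange(h,(8,80,40),(20,255,255)); m[:130]=0;m[240:]=0;m[:,:260]=0;m[:,300:]=0
    n_,l,st,ce=cv2.connectedComponentsWithStats(m); print(st[1:].tolist())
    for v in range(190,225,4):
        u=np.flatnonzero(m[v])
        if len(u): print(v,u.min(),u.max(),[onx(S_,[(e,v)],x)[0].tolist() for e in(u.min(),u.max()+1)])
E
```

```text
192 312 315 [134.2, 26.4]; 193 312 315 [133.8, 24.4]; 194 312 315 [133.3, 22.3]; 195 312 315 [132.9, 20.2]; 196 312 316 [134.5, 17.7]; 197 312 316 [134.1, 15.7]; 198 312 316 [133.6, 13.6]; 199 312 317 [135.2, 11.1]; 200 312 318 [136.8, 8.6]; 201 312 317 [134.4, 7.0]; 202 312 318 [136.0, 4.5]; 
[[295, 142, 2, 2, 3], [260, 195, 6, 5, 9], [266, 197, 5, 4, 6], [272, 199, 13, 12, 92], [272, 213, 11, 11, 91], [294, 213, 5, 5, 12], [293, 219, 3, 4, 7]]
198 264 270 [[100.0, 49.8, 52.1], [100.0, 34.9, 56.5]]
202 273 282 [[100.0, 31.1, 47.1], [100.0, 10.1, 53.3]]
206 274 284 [[100.0, 29.5, 37.1], [100.0, 6.2, 44.0]]
210 282 283 [[100.0, 12.8, 31.5], [100.0, 8.6, 32.7]]
214 273 298 [[100.0, 32.6, 14.6], [100.0, -22.5, 31.6]]
218 273 282 [[100.0, 33.1, 3.4], [100.0, 11.4, 10.3]]
222 276 294 [[100.0, 27.0, -5.8], [100.0, -13.9, 7.3]]
189 320 322 [149.7, 29.5]; 190 321 323 [151.3, 27.0]; 191 321 323 [150.9, 25.0]; 192 322 323 [150.5, 22.9]; 193 322 323 [150.0, 20.9]; 194 323 324 [151.6, 18.4]; 195 323 324 [151.2, 16.3]; 196 324 324 [150.7, 14.2]; 197 324 325 [152.3, 11.7]; 198 325 325 [151.9, 9.7]; 199 325 325 [151.5, 7.6]; 
[[294, 142, 5, 2, 5], [260, 189, 14, 6, 28], [276, 195, 9, 9, 49], [275, 207, 10, 11, 59], [291, 206, 4, 3, 8], [289, 208, 4, 7, 14]]
190 261 265 [[115.0, 62.1, 57.1], [115.0, 51.3, 60.1]]
194 269 271 [[115.0, 45.4, 51.4], [115.0, 38.9, 53.2]]
198 277 284 [[115.0, 28.7, 45.7], [115.0, 11.7, 50.6]]
202 277 281 [[115.0, 29.1, 35.0], [115.0, 18.4, 38.1]]
206 291 294 [[115.0, -0.4, 33.1], [115.0, -8.8, 35.6]]
210 275 291 [[115.0, 34.3, 11.8], [115.0, -2.3, 22.9]]
214 275 291 [[115.0, 34.8, 0.6], [115.0, -2.1, 12.0]]
```

The roll is running square along the far flange with its centre at y about 16; only the far finger touches it, off-centre. The catch's resistance on the near side should let it yaw, so I'll increase the lead and push on slowly.

>>> {"fn": "step_arm", "kwargs": {"commands": [[[-0.01,0,0],[0,0,0.006]],[[-0.025,0,0],[0,0,0.012]],[[-0.04,0,0],[0,0,0.016]],[[-0.055,0,0],[0,0,0.016]],[[-0.07,0,0],[0,0,0.016]],[[-0.085,0,0],[0,0,0.016]],[[-0.1,0,0],[0,0,0.016]],[[-0.115,0,0],[0,0,0.016]],[[-0.13,0,0],[0,0,0.016]],[[-0.145,0,0],[0,0,0.016]],[[-0.16,0,0],[0,0,0.016]],[[-0.175,0,0],[0,0,0.016]]]}}

```text
clock: 15.25
tool_pos: [0.5485, 0.1134, 0.0395]
ee_rot: [0.694, 0.718, -0.034, 0.051]
ft_force: [-0.1, 1.3, 1.7]
gripper_width: 0.0634
finger_force: 1.1
```

```bash
cat > look3.py <<'E'
from h import *
from bench import *
T=capture("top"); S=capture("scene"); R,o=ramp(np.load("ramp.npy")); pickle.dump((T,S),open("last.pkl","wb"))
def onp(T,px,h):
    oo,d=rays(T,px); n=R[:,2]; return ((oo+d*(((o+n*h-oo)@n)/(d@n))[:,None]-o)@R*1e3).round(1)
h=cv2.cvtColor(T["pixels"],cv2.COLOR_BGR2HSV); m=cv2.inRange(h,(5,60,40),(22,255,255)); m[:,:316]=0;m[:,375:]=0;m[:178]=0;m[210:]=0
for v in range(178,210):
    u=np.flatnonzero(m[v])
    if len(u): print(v,u.min(),u.max(),onp(T,[(u.max()+.5,v)],.038)[0,:2].tolist(),end="; ")
s=get_state(); print("\n",s["clock"],s["ft_force"].round(1),"tcp",plan((0,0,0),s)[2],plan((0,0,0),s)[1])
E
python3 look3.py
```

```text
191 316 316 [136.7, 28.1]; 192 316 316 [136.2, 26.0]; 193 316 316 [135.8, 23.9]; 194 316 317 [137.4, 21.4]; 195 316 317 [137.0, 19.4]; 196 316 318 [138.6, 16.9]; 197 316 318 [138.1, 14.8]; 198 316 318 [137.7, 12.7]; 199 316 319 [139.3, 10.2]; 200 316 319 [138.9, 8.2]; 201 316 316 [132.3, 7.4]; 
 15.35 [0.5 1.3 0.2] tcp [85.4 13.9 29.3] [-0.0003  0.0006 -0.06  ]
```

```bash
cat > lookw.py <<'E'
from h import *
from bench import *
c=capture("wrist"); cv2.imwrite("w.png",c["pixels"]); R,o=ramp(np.load("ramp.npy")); s=get_state()
f=210/np.radians(c["fovy"]/2) if 0 else 210/np.tan(np.radians(c["fovy"]/2))
Rc=cv2.Rodrigues(np.array(c["rvec"]))[0]; C=-Rc.T@np.array(c["tvec"])
def ray(px):
    v=np.array(px,float)-[c["cx"],c["cy"]]; r=np.hypot(*v); th=r/f; return Rc.T@np.r_[v/r*np.sin(th),np.cos(th)]
tcp=(s["tool_pos"]-o)@R; cc=(C-o)@R
h=cv2.cvtColor(c["pixels"],cv2.COLOR_BGR2HSV); m=cv2.inRange(h,(5,70,40),(18,255,255)); m[:225]=0; m[345:]=0; m[:,:215]=0; m[:,:]=m; m[:,360:]=0
n_,l,st,ce=cv2.connectedComponentsWithStats(m); print("cam ramp",(cc*1e3).round(1),st[1:][st[1:,4]>40].tolist())
ax=np.array([tcp[0]+.05,0,.028])  # roll axis guess: cylinder r 28 about (x,z)
for v in range(230,345,8):
    u=np.flatnonzero(m[v]); out=[]
    if len(u)<5: continue
    for e in(u.min(),u.max()+1):
        d=R.T@ray((e,v)); a=d[[0,2]]; b=(cc-ax)[[0,2]]; A=a@a;B=a@b;D=B*B-A*(b@b-.028**2)
        if D>0: t=(-B-D**.5)/A; out.append(((cc+t*d)*1e3).round(1).tolist())
    print(v,u.min(),u.max(),out)
print(s["clock"],s["ft_force"].round(1),"tcp",(tcp*1e3).round(1))
E
python3 lookw.py
```

```text
cam ramp [  4.3  30.1 185.5] [[275, 320, 48, 25, 1078]]
326 276 318 [[111.5, 6.0, 42.8], [113.8, 29.0, 45.9]]
334 276 319 [[114.2, 5.5, 46.4], [116.9, 28.8, 49.1]]
342 278 321 [[117.5, 6.0, 49.6], [120.5, 29.1, 51.7]]
15.4 [-0.8  1.3  1.3] tcp [85.3 13.9 29.2]
```

>>> {"fn": "step_arm", "kwargs": {"commands": [[[-0.015,0,0],[0,0,0]],[[-0.03,0,0],[0,0,0]],[[-0.045,0,0],[0,0,0]],[[-0.06,0,0],[0,0,0]],[[-0.075,0,0],[0,0,0]],[[-0.09,0,0],[0,0,0]],[[-0.105,0,0],[0,0,0]],[[-0.12,0,0],[0,0,0]]]}}

```text
clock: 16.2
tool_pos: [0.5489, 0.1015, 0.0409]
ee_rot: [0.694, 0.718, -0.034, 0.051]
ft_force: [0.1, 2.9, 1.2]
gripper_width: 0.0638
finger_force: 1.2
```

```bash
sed -i 's/m\[345:\]=0/m[375:]=0/;s/range(230,345,8)/range(230,375,8)/' lookw.py; python3 lookw.py
```

```text
cam ramp [ 16.   28.  185.6] [[282, 319, 47, 28, 1190]]
326 282 326 [[123.6, 7.1, 43.0], [126.1, 31.0, 46.4]]
334 283 327 [[126.4, 7.1, 46.7], [129.2, 30.8, 49.4]]
342 284 328 [[129.6, 7.0, 49.7], [132.8, 30.6, 52.0]]
16.25 [0.1 1.6 1.1] tcp [97.2 11.6 29.3]
```

>>> {"fn": "step_arm", "kwargs": {"commands": [[[0,0.03,0],[0,0,0]],[[0,0.06,0],[0,0,0]],[[0,0.09,0],[0,0,0]],[[0,0.12,0],[0,0,0]],[[-0.015,0.12,0],[0,0,0]],[[-0.03,0.12,0],[0,0,0]],[[-0.045,0.12,0],[0,0,0]]]}}

```text
clock: 16.95
tool_pos: [0.5619, 0.0977, 0.0421]
ee_rot: [0.693, 0.718, -0.033, 0.052]
ft_force: [0.4, 1.9, 2.0]
gripper_width: 0.0638
finger_force: 1.2
```

```bash
python3 lookw.py; python3 look3.py
```

```text
cam ramp [ 22.6  39.4 186.1] [[262, 320, 46, 28, 1188]]
326 262 305 [[129.5, 7.8, 41.7], [131.6, 31.7, 45.0]]
334 263 306 [[132.2, 8.0, 45.6], [134.6, 31.6, 48.3]]
342 263 307 [[135.2, 7.5, 48.9], [138.0, 31.4, 51.1]]
17.0 [0.4 1.4 0.6] tcp [103.9  23.2  29.7]
188 322 329 [164.4, 28.5]; 189 320 329 [163.9, 26.5]; 190 320 330 [165.5, 24.0]; 191 320 330 [165.1, 21.9]; 192 318 330 [164.6, 19.8]; 193 318 331 [166.2, 17.4]; 194 318 331 [165.8, 15.3]; 195 318 332 [167.4, 12.8]; 196 318 332 [166.9, 10.8]; 197 318 333 [168.5, 8.3]; 198 320 332 [166.0, 6.7]; 199 320 324 [149.4, 8.1]; 
 17.1 [1.1 1.7 0. ] tcp [103.8  22.9  29.5] [-0.0001  0.0006 -0.06  ]
```

>>> {"fn": "step_arm", "kwargs": {"commands": [[[-0.015,0,0],[0,0,0]],[[-0.03,0,0],[0,0,0]],[[-0.045,0,0],[0,0,0]],[[-0.06,0,0],[0,0,0]],[[-0.07,0,0],[0,0,0]]]}}

```text
clock: 17.6
tool_pos: [0.5612, 0.0904, 0.0426]
ee_rot: [0.694, 0.718, -0.034, 0.051]
ft_force: [0.2, 2.3, 1.0]
gripper_width: 0.0636
finger_force: 1.1
```

```bash
python3 lookw.py; python3 - <<'E'
from h import *
from bench import *
c=capture("top"); s=capture("scene"); w=capture("wrist"); pickle.dump((c,s,w),open("m6.pkl","wb"))
r=lambda m,f:cv2.resize(m,None,fx=f,fy=f,interpolation=cv2.INTER_CUBIC)
a=r(c["pixels"][145:255,260:370],3.5); b=r(s["pixels"][140:250,220:330],3.5); d=r(w["pixels"][225:365,170:390],1.5)
top=np.hstack([a,b]); d=cv2.copyMakeBorder(d,0,0,0,top.shape[1]-d.shape[1],0); cv2.imwrite("pics/m6.png",np.vstack([top,d])[:600])
E
```

```text
cam ramp [ 29.6  37.5 185.6] [[266, 320, 46, 27, 1205]]
326 267 310 [[136.5, 8.4, 42.0], [138.7, 32.1, 45.2]]
334 266 310 [[139.1, 7.4, 45.7], [141.6, 31.4, 48.4]]
342 268 311 [[142.2, 8.0, 49.0], [145.0, 31.3, 51.2]]
17.65 [0.7 1.5 1. ] tcp [110.7  21.2  29.3]
```

View pics/m6.png

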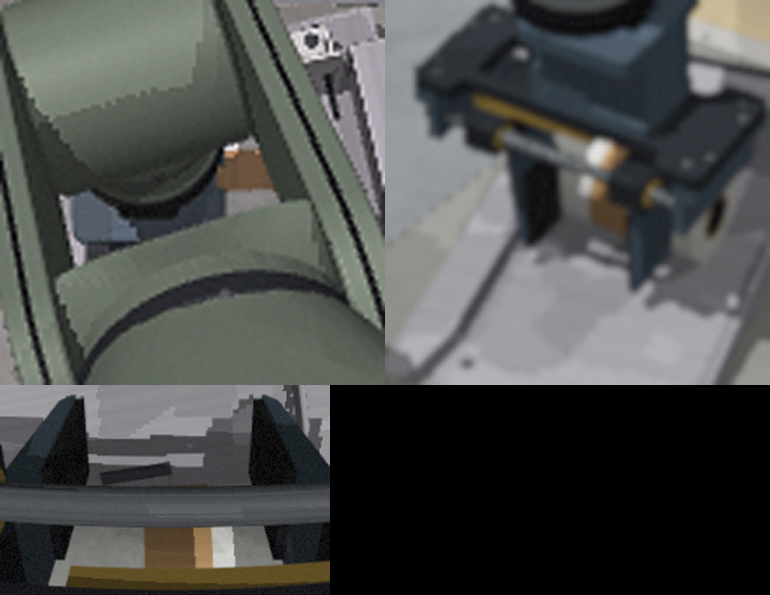

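The scene half shows the roll's near-end core at (715,215) in the composite, full-image (314,201). The band sits between the fingers, with the roll still ahead of them.

```bash
python3 - <<'E'
from h import *
T,S,W=pickle.load(open("m6.pkl","rb")); R,o=ramp(np.load("ramp.npy"))
def onp(T,px,h):
    oo,d=rays(T,px); n=R[:,2]; return ((oo+d*(((o+n*h-oo)@n)/(d@n))[:,None]-o)@R*1e3).round(1)
h=cv2.cvtColor(S["pixels"],cv2.COLOR_BGR2HSV); m=cv2.inRange(h,(0,0,0),(179,255,60)); m[:185]=0;m[220:]=0;m[:,:308]=0;m[:,325:]=0
n_,l,st,ce=cv2.connectedComponentsWithStats(m); print(st[1:].tolist(),ce[1:].round(1).tolist())
for q in((314.3,201.4),): print(onp(S,[q],.028))
# bias check: scene view of known ramp points
s=[((412,294),(135,0,0)),((300,205),(166,73,13)),((365,45),(266,74,48)),((625,100),(266,-74,48)),((480,512),(0,-75,0))]
for a,b in s: print(b,onp(S,[np.array(a)/4+[190,140]],b[2]/1e3))
E
```

```text
[[308, 185, 16, 22, 169]] [[313.2, 192.9]]
[[148.2 -37.6  28. ]]
(135, 0, 0) [[129.    1.1  -0. ]]
(166, 73, 13) [[160.6  74.7  13. ]]
(266, 74, 48) [[257.6  74.6  48. ]]
(266, -74, 48) [[256.5 -71.2  48. ]]
(0, -75, 0) [[  2.3 -78.6   0. ]]
```

```bash
python3 - <<'E'
from h import *
T=pickle.load(open("top.pkl","rb")); R,o=ramp(np.load("ramp.npy"))
def onp(T,px,h):
    oo,d=rays(T,px); n=R[:,2]; return ((oo+d*(((o+n*h-oo)@n)/(d@n))[:,None]-o)@R*1e3).round(1)
for q in((520,158),(575,147)): print(onp(T,[np.array(q)/4+[210,130]],0))
g=cv2.cvtColor(T["pixels"],cv2.COLOR_BGR2GRAY)
print(g[150:186,332:362:2].T) 
E
```

```text
[[196.9  69.4   0. ]]
[[227.2  68.9   0. ]]
[[113 115 115 113 122 135 133 133 132 135 132 133 132 129 147 147 147 147
  131 130 133 135 133 132 134 133 137 133 136 137 138 137 138 126 128 126]
 [112 115 115 114 137 137 157 194 193 164 126  78 135 134 123 125 142 143
  140 123 122 120 120 120 120 119 124 120 121 122 122 123 122 125 123 126]
 [110 113 115 125 135  59 197 187 167 185 208 205 154  94  65 130 141 164
  118 129 129 128 126 125 126 124 123 125 123 122 121 122 120 121 125 123]
 [110 111 113 139 137 141 192  89  62  65 108  88  86 113 193  69  75  74
   74  58  63 138 134 129 130 128 129 128 127 124 125 125 124 125 123 125]
 [113 112 134 137 135 195 152  56  58  59  79 176 188 199  98  76  76  74
   76  46   7   8  30  22  25  54  80  83 135 133 133 131 129 129 128 129]
 [110 113 133 130 130 187 186 183 188 191 186 181 126 192  61  74  73  74
   77  80  79  78  82 156 131 133  78  79  50  21  24  28  81 128 125 125]
 [112 128 134 137 173 183 179 177 182 185 181 180 190 103  72  78  75  75
   72  77  75  77  75  76 146 141 121 123 123 129 130 131 129 124 126 134]
 [111 155 129
[... 479 characters left out ...]
 166  69  75  72  76  60  47
   83  80  80  82 149 144 139 141 143 141 141 143 143 144 155 152 152 154]
 [154 133 133 131  93  98 155 210 209 208 195  66  72  76  76  77  35  37
   26  13  15  14  31  31  60  94 130 161 157 155 152 149 150 150 150 150]
 [133 136 135 133 133 133 135  58  64 120 191  67  75  75  60  67  75  75
   74  74  73  73 133 128 103  77  72  19  28  86 142 137 137 148 138 139]
 [131 131 134 134 134 134 135 136 138 140 108 124  82  50  53  57  62  61
   59  63  61 131 128 126 125 127 127 125 124 124 124 123 123 121 122 122]
 [129 130 127 128 129 129 130 131 178 170 110  61  29  59  38  42  66  65
   65  64  65  83 100 105 128 127 129 126 127 124 122 124 123 123 125 122]]
```

>>> {"fn": "step_arm", "kwargs": {"commands": [[[-0.015,0,0],[0,0,0]],[[-0.03,0,0],[0,0,0]],[[-0.045,0,0],[0,0,0]],[[-0.06,0,0],[0,0,0]],[[-0.07,0,0],[0,0,0]]]}}

```text
clock: 18.3
tool_pos: [0.5614, 0.0835, 0.0434]
ee_rot: [0.694, 0.718, -0.034, 0.051]
ft_force: [0.5, 2.1, 0.8]
gripper_width: 0.0636
finger_force: 1.2
```

```bash
cat > look4.py <<'E'
from h import *
from bench import *
S=capture("scene"); R,o=ramp(np.load("ramp.npy"))
def onp(T,px,h):
    oo,d=rays(T,px); n=R[:,2]; return ((oo+d*(((o+n*h-oo)@n)/(d@n))[:,None]-o)@R*1e3).round(1)
h=cv2.cvtColor(S["pixels"],cv2.COLOR_BGR2HSV); m=cv2.inRange(h,(0,50,0),(25,255,75)); m[:150]=0;m[225:]=0;m[:,:300]=0;m[:,345:]=0
n_,l,st,ce=cv2.connectedComponentsWithStats(m)
for a,b in zip(st[1:],ce[1:]):
    if a[4]>6: print("core?",a.tolist(),b.round(1),onp(S,[b],.028)[0])
E
python3 - <<'E'
from h import *
S=pickle.load(open("m6.pkl","rb"))[1]; h=cv2.cvtColor(S["pixels"],cv2.COLOR_BGR2HSV); print(h[192:212:2,306:324:2].reshape(10,-1,3).tolist())
E
python3 look4.py; python3 lookw.py
```

```text
[[[114, 36, 35], [108, 40, 32], [102, 41, 31], [105, 70, 44], [105, 74, 55], [103, 72, 57], [98, 12, 84], [150, 2, 111], [143, 9, 111]], [[107, 66, 54], [105, 65, 47], [102, 58, 44], [104, 79, 55], [103, 72, 57], [90, 4, 67], [45, 5, 108], [0, 0, 112], [132, 12, 107]], [[104, 74, 72], [103, 73, 63], [104, 67, 57], [103, 73, 56], [103, 46, 50], [15, 57, 63], [25, 14, 108], [120, 5, 111], [132, 13, 97]], [[103, 72, 64], [105, 67, 61], [105, 70, 58], [109, 37, 55], [120, 8, 33], [19, 52, 39], [18, 12, 104], [130, 7, 103], [135, 11, 90]], [[104, 63, 53], [105, 58, 53], [108, 40, 64], [18, 37, 69], [10, 59, 26], [24, 26, 50], [30, 7, 106], [140, 8, 96], [135, 11, 89]], [[103, 76, 54], [101, 48, 59], [60, 3, 89], [18, 44, 70], [158, 60, 17], [25, 22, 70], [15, 5, 104], [120, 6, 88], [120, 9, 87]], [[104, 55, 60], [90, 8, 90], [25, 14, 108], [18, 53, 58], [10, 46, 33], [23, 22, 94], [150, 5, 94], [140, 9, 88], [130, 9, 89]], [[98, 13, 81], [30, 7, 110], [25, 14, 109], [15, 78, 65], [16, 37, 76], [15, 10, 105], [120, 6, 91], [135, 11, 91], [132, 13, 96]], [[30, 5, 100], [30, 7, 109], [23, 9, 111], [16, 28, 102], [18, 12, 106], [150, 3, 101], [130, 8, 98], [128, 10, 100], [128, 10, 101]], [[30, 8, 100], [40, 7, 111], [38, 9, 113], [45, 5, 113], [60, 2, 108], [120, 5, 100], [120, 8, 99], [132, 13, 101], [128, 10, 99]]]
core? [313, 200, 3, 6, 9] [313.9 202.9] [143.7 -38.3  28. ]
cam ramp [ 36.5  36.1 185.6] [[269, 290, 41, 3, 101], [268, 320, 45, 27, 1200]]
326 268 312 [[143.4, 7.6, 42.2], [145.7, 31.7, 45.5]]
334 268 312 [[146.1, 7.1, 46.0], [148.6, 31.1, 48.7]]
342 268 312 [[149.1, 6.6, 49.1], [152.0, 30.4, 51.3]]
18.4 [ 0.7  1.3 -0.6] tcp [117.5  19.8  29.3]
```

The roll has now yawed to match the tool (about 0.19 rad, far end leading). Pushing on will move it toward mid-lane.

>>> {"fn": "step_arm", "kwargs": {"commands": [[[-0.015,0,0],[0,0,0]],[[-0.03,0,0],[0,0,0]],[[-0.045,0,0],[0,0,0]],[[-0.06,0,0],[0,0,0]],[[-0.075,0,0],[0,0,0]],[[-0.09,0,0],[0,0,0]],[[-0.105,0,0],[0,0,0]]]}}

```text
clock: 19.1
tool_pos: [0.5618, 0.0731, 0.0447]
ee_rot: [0.694, 0.718, -0.034, 0.051]
ft_force: [0.7, 2.2, 1.0]
gripper_width: 0.0636
finger_force: 1.0
```

```bash
python3 look4.py; python3 lookw.py
```

```text
core? [315, 197, 3, 6, 10] [316.  199.3] [155.3 -38.8  28. ]
cam ramp [ 47.   34.2 185.6] [[269, 290, 40, 3, 100], [267, 320, 46, 27, 1207]]
326 267 311 [[153.8, 5.1, 42.2], [156.0, 29.3, 45.4]]
334 268 312 [[156.5, 5.3, 46.0], [159.1, 29.2, 48.7]]
342 267 311 [[159.5, 4.2, 49.1], [162.4, 28.0, 51.3]]
19.2 [-0.4  1.2  0.6] tcp [128.   18.   29.3]
```

>>> {"fn": "step_arm", "kwargs": {"commands": [[[-0.015,0,0],[0,0,0]],[[-0.03,0,0],[0,0,0]],[[-0.045,0,0],[0,0,0]],[[-0.06,0,0],[0,0,0]],[[-0.075,0,0],[0,0,0]],[[-0.09,0,0],[0,0,0]],[[-0.105,0,0],[0,0,0]],[[-0.12,0,0],[0,0,0]],[[-0.135,0,0],[0,0,0]],[[-0.15,0,0],[0,0,0]]]}}

```text
clock: 20.2
tool_pos: [0.5623, 0.0582, 0.0465]
ee_rot: [0.694, 0.718, -0.034, 0.051]
ft_force: [-1.0, 1.4, 1.6]
gripper_width: 0.0638
finger_force: 0.7
```

```bash
python3 look4.py; python3 lookw.py
```

```text
core? [303, 180, 6, 3, 9] [306.1 181. ] [202.9  -1.3  28. ]
core? [302, 185, 4, 5, 13] [303.1 187.2] [182.2  -1.9  28. ]
core? [319, 195, 2, 4, 7] [319.6 196.7] [165.  -43.1  28. ]
cam ramp [ 61.7  31.4 185.6] [[269, 290, 41, 3, 75], [267, 320, 46, 28, 1204]]
326 268 311 [[168.6, 2.8, 42.2], [170.8, 26.5, 45.4]]
334 268 312 [[171.3, 2.4, 46.0], [173.8, 26.3, 48.7]]
342 268 312 [[174.3, 1.8, 49.1], [177.2, 25.6, 51.3]]
20.3 [0.4 0.2 0.2] tcp [142.7  15.1  29.3]
```

>>> {"fn": "step_arm", "kwargs": {"commands": [[[-0.015,0,0],[0,0,0]],[[-0.03,0,0],[0,0,0]],[[-0.045,0,0],[0,0,0]],[[-0.06,0,0],[0,0,0]],[[-0.075,0,0],[0,0,0]],[[-0.09,0,0],[0,0,0]],[[-0.105,0,0],[0,0,0]]]}}

```text
clock: 21.0
tool_pos: [0.5626, 0.0477, 0.0478]
ee_rot: [0.694, 0.718, -0.034, 0.051]
ft_force: [-0.3, 1.3, -0.3]
gripper_width: 0.0641
finger_force: 0.3
```

```bash
python3 look4.py; python3 lookw.py
```

```text
core? [306, 177, 5, 3, 7] [308.4 178. ] [213.7  -2.7  28. ]
core? [305, 181, 4, 6, 12] [306.  184.2] [193.2  -4.5  28. ]
cam ramp [ 72.   29.4 185.6] [[269, 291, 40, 2, 78], [267, 320, 46, 27, 1200]]
326 268 311 [[178.9, 0.9, 42.3], [181.1, 24.5, 45.5]]
334 268 312 [[181.5, 0.4, 46.0], [184.1, 24.4, 48.7]]
342 268 312 [[184.6, -0.1, 49.2], [187.5, 23.7, 51.3]]
21.1 [-0.9  0.1  0.2] tcp [153.   13.1  29.3]
```

>>> {"fn": "step_arm", "kwargs": {"commands": [[[-0.01,0,0],[0,0,-0.005]],[[-0.02,0,0],[0,0,-0.01]],[[-0.03,0,0],[0,0,-0.016]],[[-0.04,0,0],[0,0,-0.022]],[[-0.05,0,0],[0,0,-0.028]],[[-0.06,0,0],[0,0,-0.034]],[[-0.07,0,0],[0,0,-0.04]],[[-0.08,0,0],[0,0,-0.046]],[[-0.09,0,0],[0,0,-0.05]]]}}

```text
clock: 22.0
tool_pos: [0.5629, 0.039, 0.0489]
ee_rot: [0.635, 0.77, -0.038, 0.049]
ft_force: [-1.7, 3.2, 2.2]
gripper_width: 0.064
finger_force: 1.5
```

```bash
python3 look4.py; python3 lookw.py
```

```text
core? [312, 173, 5, 9, 18] [313.6 176.7] [221.4 -11.5  28. ]
cam ramp [ 79.1  14.9 185.8] [[260, 290, 40, 3, 110], [256, 320, 46, 28, 1213]]
326 257 301 [[188.2, -2.4, 43.4], [188.5, 22.0, 43.9]]
334 256 301 [[191.0, -2.9, 47.0], [191.3, 21.8, 47.4]]
342 257 301 [[194.2, -2.4, 50.0], [194.6, 21.6, 50.3]]
358 235 353 [[202.3, -14.6, 54.4], [204.6, 49.8, 55.1]]
22.1 [-0.9  0.9  0.6] tcp [161.5  11.6  29.4]
```

>>> {"fn": "step_arm", "kwargs": {"commands": [[[-0.01,0,0],[0,0,-0.001]],[[-0.02,0,0],[0,0,-0.002]],[[-0.03,0,0],[0,0,-0.003]],[[-0.04,0,0],[0,0,-0.003]],[[-0.04,0,0],[0,0,-0.003]]]}}

```text
clock: 22.6
tool_pos: [0.5625, 0.0379, 0.0491]
ee_rot: [0.632, 0.773, -0.037, 0.046]
ft_force: [-4.5, 12.5, 2.0]
gripper_width: 0.0641
finger_force: 6.4
```

>>> {"fn": "step_arm", "kwargs": {"commands": [[[-0.01,0,0],[0,0,0]],[[-0.02,0,0],[0,0,0]],[[-0.02,0,0],[0,0,0]]]}}

```text
clock: 22.9
tool_pos: [0.5624, 0.0376, 0.0491]
ee_rot: [0.632, 0.773, -0.037, 0.045]
ft_force: [-4.6, 18.8, 2.4]
gripper_width: 0.0643
finger_force: 9.6
```

```bash
python3 lookw.py
```

```text
cam ramp [ 81.5  13.6 186.4] [[260, 290, 40, 3, 118], [256, 320, 46, 28, 1214]]
326 257 301 [[189.4, -2.9, 43.5], [189.7, 21.4, 43.9]]
334 256 301 [[192.2, -3.4, 47.1], [192.5, 21.2, 47.3]]
342 257 301 [[195.5, -2.9, 50.0], [195.8, 21.1, 50.3]]
358 231 323 [[203.7, -17.2, 54.5], [204.3, 32.8, 54.7]]
22.95 [-6.7 18.5  2.2] tcp [162.7  10.8  29.5]
```

>>> {"fn": "step_arm", "kwargs": {"commands": [[[0.01,0,0],[0,0,0]],[[0.02,0,0],[0,0,0]],[[0.03,0,0],[0,0,0]],[[0.04,0,0],[0,0,0]],[[0.05,0,0],[0,0,0]],[[0.06,0,0],[0,0,0]],[[0.07,0,0],[0,0,0]],[[0.08,0,0],[0,0,0]],[[0.09,0,0],[0,0,0]],[[0.1,0,0],[0,0,0]]]}}

```text
clock: 23.95
tool_pos: [0.5623, 0.0428, 0.0484]
ee_rot: [0.632, 0.773, -0.038, 0.049]
ft_force: [0.2, -0.4, 0.0]
gripper_width: 0.064
finger_force: 0.0
```

```bash
sed 's/"cam ramp"/"cam"/;s/tcp\[0\]+.05/.205/' lookw.py > lw2.py; python3 lw2.py; python3 - <<'E'
from h import *
from bench import *
pickle.dump((capture("top"),capture("scene")),open("m7.pkl","wb"))
E
python3 look4.py
```

```text
cam [ 75.2  14.4 185.7] [[255, 320, 45, 28, 1203]]
326 255 299 [[183.0, -2.8, 45.3], [183.2, 21.3, 45.6]]
334 255 299 [[186.0, -2.7, 48.5], [186.2, 21.1, 48.8]]
342 255 299 [[189.4, -2.8, 51.2], [189.6, 21.0, 51.4]]
24.0 [ 1.   0.6 -0.5] tcp [157.4  11.8  29.4]
core? [300, 164, 7, 6, 9] [303.6 165.9] [248.9  20.5  28. ]
core? [312, 174, 5, 3, 7] [314.4 174.7] [228.1 -11.1  28. ]
core? [312, 178, 3, 5, 10] [312.7 180.4] [209.2 -13.6  28. ]
```

>>> {"fn": "step_arm", "kwargs": {"commands": [[[0.02,0,0],[0,0,0]],[[0.04,0,0],[0,0,0]],[[0.06,0,0],[0,0,0]],[[0.08,0,0],[0,0,0]],[[0.1,0,0],[0,0,0]],[[0.14,0,0],[0,0,0]],[[0.2,0,0],[0,0,0]],[[0.25,0,0],[0,0,0]]]}}

```text
clock: 24.95
tool_pos: [0.557, 0.0678, 0.0452]
ee_rot: [0.631, 0.773, -0.038, 0.048]
ft_force: [-0.2, -0.8, -0.2]
gripper_width: 0.064
finger_force: 0.0
```

```bash
python3 lw2.py; python3 - <<'E'
from h import *
from bench import *
T=capture("top"); h=cv2.cvtColor(T["pixels"],cv2.COLOR_BGR2HSV); m=cv2.inRange(h,(5,60,40),(22,255,255)); m[:,:300]=0;m[:,375:]=0;m[:165]=0;m[215:]=0
n,l,st,ce=cv2.connectedComponentsWithStats(m); print(st[1:].tolist())
E
```

```text
cam [ 49.5  14.8 185.7] [[258, 327, 40, 21, 743]]
334 259 297 [[177.0, -2.5, 27.7], [177.0, 21.3, 28.2]]
342 258 297 [[177.8, -2.7, 34.5], [177.9, 21.0, 34.9]]
25.0 [-0.6  0.   0.3] tcp [131.3  12.2  29.3]
[[338, 188, 14, 14, 122]]
```

>>> {"fn": "step_arm", "kwargs": {"commands": [[[0.05,0,-0.2],[0,0,0]],[[0.1,0,-0.5],[0,0,0]],[[0.1,0,-0.9],[0,0,0]],[[0.1,0,-1],[0,0,0]]], "fingers": 1, "squeeze": 5}}

```text
clock: 25.45
tool_pos: [0.5549, 0.0899, 0.1475]
ee_rot: [0.631, 0.773, -0.035, 0.051]
ft_force: [0.2, 0.1, 1.4]
gripper_width: 0.0345
finger_force: 0.0
```

>>> {"fn": "step_arm", "kwargs": {"commands": [[[0,0.3,0],[0,0,0]],[[-0.2,0.6,0],[0,0,0]],[[-0.5,0.9,0],[0,0,0]],[[-0.85,0.95,0],[0,0,0]],[[-0.85,0.95,0],[0,0,0]],[[-0.85,0.95,0],[0,0,0]]]}}

```text
clock: 26.05
tool_pos: [0.662, 0.0246, 0.1529]
ee_rot: [0.632, 0.772, -0.039, 0.048]
ft_force: [-0.2, -0.2, -0.6]
gripper_width: 0.0005
finger_force: 0.0
```

```bash
python3 - <<'E'
from h import *
from bench import *
T=capture("top"); S=capture("scene"); pickle.dump((T,S),open("m8.pkl","wb"))
R,o=ramp(np.load("ramp.npy"))
def onp(T,px,h):
    oo,d=rays(T,px); n=R[:,2]; return ((oo+d*(((o+n*h-oo)@n)/(d@n))[:,None]-o)@R*1e3).round(1)
for n,c,b in(("top",T,(165,215,300,375)),("scene",S,(140,225,230,330))):
    h=cv2.cvtColor(c["pixels"],cv2.COLOR_BGR2HSV); m=cv2.inRange(h,(8,70,50),(20,255,255)); M=m*0; M[b[0]:b[1],b[2]:b[3]]=m[b[0]:b[1],b[2]:b[3]]
    _,l,st,ce=cv2.connectedComponentsWithStats(M); print(n,[(a.tolist(),onp(c,[e],.054)[0].tolist()) for a,e in zip(st[1:],ce[1:]) if a[4]>15])
s=get_state(); print(s["clock"],s["joint_pos"].round(2),s["gripper_width"],"tcp",plan((0,0,0),s)[2],plan((0,0,0),s)[1])
E
python3 look4.py
```

```text
top []
scene [([294, 140, 10, 11, 56], [285.1, 48.4, 54.0]), ([293, 165, 16, 27, 255], [178.6, 5.6, 54.0])]
26.15 [ 0.08  0.5   1.48 -0.13  1.15 -0.07] 0.000422779126540761 tcp [208.5 105.  128.8] [-0.0008  0.0003 -0.0069]
```

>>> {"fn": "step_arm", "kwargs": {"commands": [[[0,0,0.3],[0,0,0]],[[0,0,0.6],[0,0,0]],[[0,0,0.75],[0,0,0]],[[0,0,0.83],[0,0,0]],[[0,0,0.83],[0,0,0]]]}}

```text
clock: 26.7
tool_pos: [0.6642, 0.0157, 0.071]
ee_rot: [0.631, 0.773, -0.039, 0.048]
ft_force: [0.4, 0.0, 0.0]
gripper_width: 0.0008
finger_force: 0.0
```

>>> {"fn": "step_arm", "kwargs": {"commands": [[[0,-0.04,0],[0,0,0]],[[0,-0.08,0],[0,0,0]],[[0,-0.11,0],[0,0,0]],[[0,-0.13,0],[0,0,0]],[[0,-0.15,0],[0,0,0]],[[0,-0.17,0],[0,0,0]],[[0,-0.19,0],[0,0,0]],[[0,-0.21,0],[0,0,0]],[[0,-0.23,0],[0,0,0]],[[0,-0.25,0],[0,0,0]]]}}

```text
clock: 27.7
tool_pos: [0.6405, 0.0103, 0.0716]
ee_rot: [0.631, 0.773, -0.038, 0.049]
ft_force: [1.7, -0.9, -0.6]
gripper_width: 0.0003
finger_force: 0.8
```

>>> {"fn": "step_arm", "kwargs": {"commands": [[[0,-0.02,0],[0,0,0]],[[0,-0.04,0],[0,0,0]],[[0,-0.06,0],[0,0,0]],[[0,-0.08,0],[0,0,0]],[[0,-0.1,0],[0,0,0]],[[0,-0.11,0],[0,0,0]]]}}

```text
clock: 28.3
tool_pos: [0.6295, 0.0079, 0.0717]
ee_rot: [0.631, 0.773, -0.038, 0.049]
ft_force: [3.9, -1.2, -2.3]
gripper_width: 0.0003
finger_force: 1.9
```

```bash
cat > st.py <<'E'
from h import *
from bench import *
s=get_state(); R,o=ramp(np.load("ramp.npy")); print(s["clock"],"F ramp",(s["ft_force"]@R).round(1),"tcp",plan((0,0,0),s)[2])
S=capture("scene"); h=cv2.cvtColor(S["pixels"],cv2.COLOR_BGR2HSV); m=cv2.inRange(h,(8,70,50),(20,255,255)); m[:155]=0;m[210:]=0;m[:,:270]=0;m[:,335:]=0
_,l,st,ce=cv2.connectedComponentsWithStats(m); print([(a.tolist()) for a in st[1:] if a[4]>15])
E
python3 st.py
```

```text
28.3 F ramp [ 1.7  3.6 -2.5] tcp [209.   69.7  46.6]
[[296, 166, 16, 27, 254]]
```

>>> {"fn": "step_arm", "kwargs": {"commands": [[[0,-0.02,0],[0,0,0]],[[0,-0.04,0],[0,0,0]],[[0,-0.06,0],[0,0,0]],[[0,-0.08,0],[0,0,0]],[[0,-0.09,0],[0,0,0]],[[0,-0.1,0],[0,0,0]]]}}

```text
clock: 28.95
tool_pos: [0.6198, 0.0059, 0.0717]
ee_rot: [0.631, 0.773, -0.038, 0.049]
ft_force: [4.6, -1.7, -0.9]
gripper_width: 0.0007
finger_force: 2.1
```

```bash
python3 st.py
```

```text
28.95 F ramp [ 2.6  4.1 -1.2] tcp [208.8  59.8  46.6]
[[301, 167, 15, 27, 260]]
```

Still sliding at about 4 N. I'll go on in 1 mm rows and watch for the force to rise.

>>> {"fn": "step_arm", "kwargs": {"commands": [[[0,-0.01,0],[0,0,0]],[[0,-0.02,0],[0,0,0]],[[0,-0.03,0],[0,0,0]],[[0,-0.04,0],[0,0,0]]]}}

```text
clock: 29.4
tool_pos: [0.616, 0.0051, 0.0718]
ee_rot: [0.631, 0.773, -0.038, 0.049]
ft_force: [5.5, -2.4, -0.2]
gripper_width: 0.0005
finger_force: 2.1
```

>>> {"fn": "step_arm", "kwargs": {"commands": [[[0,-0.01,0],[0,0,0]],[[0,-0.02,0],[0,0,0]]]}}

```text
clock: 29.6
tool_pos: [0.6145, 0.0048, 0.0718]
ee_rot: [0.631, 0.773, -0.038, 0.049]
ft_force: [6.4, -2.1, -2.9]
gripper_width: 0.0002
finger_force: 3.1
```

```bash
python3 st.py
```

```text
29.6 F ramp [ 3.1  5.7 -3.3] tcp [208.7  54.4  46.8]
[[303, 167, 16, 28, 266]]
```

>>> {"fn": "step_arm", "kwargs": {"commands": [[[0,-0.01,0],[0,0,0]],[[0,-0.01,0],[0,0,0]]]}}

```text
clock: 29.85
tool_pos: [0.6145, 0.0048, 0.0719]
ee_rot: [0.631, 0.773, -0.037, 0.05]
ft_force: [8.3, -1.8, -2.6]
gripper_width: 0.0007
finger_force: 3.6
```

>>> {"fn": "step_arm", "kwargs": {"commands": [[[0,-0.01,0],[0,0,0]],[[0,-0.01,0],[0,0,0]]]}}

```text
clock: 30.05
tool_pos: [0.6145, 0.0048, 0.072]
ee_rot: [0.631, 0.773, -0.036, 0.051]
ft_force: [9.8, -1.1, -3.3]
gripper_width: 0.0001
finger_force: 4.5
```

```bash
python3 st.py
```

```text
30.05 F ramp [ 2.9  9.3 -3.6] tcp [208.7  54.3  46.9]
[[303, 167, 16, 28, 266]]
```

>>> {"fn": "step_arm", "kwargs": {"commands": [[[0,-0.02,0],[0,0,0]],[[0,-0.03,0],[0,0,0]],[[0,-0.03,0],[0,0,0]]]}}

```text
clock: 30.4
tool_pos: [0.6143, 0.0048, 0.0722]
ee_rot: [0.631, 0.773, -0.034, 0.053]
ft_force: [16.4, 0.0, -7.8]
gripper_width: 0.0003
finger_force: 7.2
```

```bash
python3 st.py; python3 look4.py
```

```text
30.4 F ramp [ 2.6 16.  -8.2] tcp [208.7  54.2  47.1]
[[303, 167, 16, 28, 266]]
core? [307, 193, 6, 2, 7] [309.6 193.4] [168.  -20.9  28. ]
```

Firmly snug. I'll back off outward, then lift.

>>> {"fn": "step_arm", "kwargs": {"commands": [[[0,0.05,0],[0,0,0]],[[0,0.08,0],[0,0,0]],[[0,0.15,0],[0,0,0]],[[0,0.35,0],[0,0,0]],[[0,0.5,0],[0,0,0]],[[0,0.5,-0.4],[0,0,0]],[[0,0.5,-0.9],[0,0,0]],[[0,0.5,-1],[0,0,0]],[[0,0.5,-1],[0,0,0]],[[0,0.5,-1],[0,0,0]]]}}

```text
clock: 31.5
tool_pos: [0.6539, 0.0259, 0.1695]
ee_rot: [0.631, 0.773, -0.04, 0.047]
ft_force: [0.0, 0.1, -0.8]
gripper_width: 0.0005
finger_force: 0.0
```

>>> {"fn": "step_arm", "kwargs": {"commands": [[[0,0,-0.5],[0,0,0]],[[0,0,-0.8],[0,0,0]],[[0,0,-0.8],[0,0,0]],[[0,0,-0.8],[0,0,0]]]}}

```text
clock: 31.9
tool_pos: [0.6522, 0.0355, 0.2484]
ee_rot: [0.631, 0.773, -0.04, 0.047]
ft_force: [0.4, -0.0, 0.9]
gripper_width: 0.0005
finger_force: 0.0
```

```bash
python3 st.py; python3 - <<'E'
from h import *
from bench import *
T0=pickle.load(open("top.pkl","rb")); S0=pickle.load(open("scene.pkl","rb")); T=capture("top"); S=capture("scene")
R,o=ramp(np.load("ramp.npy"))
# bystanders: difference vs the start, in windows of their own
for n,A,B,w in(("foil T",T0,T,(262,292,225,285)),("label S",S0,S,(222,265,178,214)),("tape T",T0,T,(205,258,128,184)),("tape S",S0,S,(305,365,170,245)),("foil S",S0,S,(258,305,310,345))):
    a,b=[c["pixels"][w[0]:w[1],w[2]:w[3]].astype(np.float32).mean(2) for c in(A,B)]; print(n,"shift",np.round(cv2.phaseCorrelate(a,b),2).tolist() if 0 else [np.round(v,2) for v in cv2.phaseCorrelate(a,b)])
def onp(T,px,h):
    oo,d=rays(T,px); n=R[:,2]; return ((oo+d*(((o+n*h-oo)@n)/(d@n))[:,None]-o)@R*1e3).round(1)
h=cv2.cvtColor(S["pixels"],cv2.COLOR_BGR2HSV); m=cv2.inRange(h,(8,70,50),(20,255,255)); m[:155]=0;m[210:]=0;m[:,:270]=0;m[:,335:]=0
print("band scene",onp(S,[cv2.minAreaRect(cv2.findNonZero(m))[0]],.05))
E
```

```text
31.9 F ramp [0.2 0.3 0.9] tcp [208.8  97.9 224.6]
[[303, 168, 15, 27, 258]]
foil T shift [array([ 0.07, -0.13]), np.float64(0.86)]
label S shift [array([0.18, 0.69]), np.float64(0.99)]
tape T shift [array([ 0.03, -0.02]), np.float64(1.0)]
tape S shift [array([ 0.53, -0.01]), np.float64(0.95)]
foil S shift [array([-0.03, -0.01]), np.float64(0.84)]
band scene [[181.1 -15.6  50. ]]
```

```bash
python3 -c "
from bench import *
print(hand_in())"
```

```text
the job is handed in; nothing more can be done
None
```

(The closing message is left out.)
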